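Bring the valve of a trolley wheel round for the air line

ROBOT

A 7-joint arm with a two-finger parallel gripper is mounted at the origin on the work surface; the furniture and walls round the work are solid. World frame = base frame: x ahead of the robot, y to its left, z up, the work surface at z = 0. Lengths are in mm, angles in rad, forces in N, time in s.
With the tool pointing down it reaches from about 400 to 875 mm from the base axis. Payload 4.4 kg.
Tool frame: the origin (TCP) lies at the very end of the fingers, on their centre line; the grasp point (between the pads) lies 19 mm behind it; z points along the fingers, y is the direction in which the jaws open and shut (so a half turn about z gives the same grasp; the last joint's range is limited). The gripper opens to 85 mm and grips with 20 to 120 N. Pads are 22 mm wide; open, the fingers measure 114 mm over their backs; the gripper's body (76 mm by 85 mm) begins 54 mm behind the grasp point. The pads swing forward as they close: fully open they stand 13 mm farther back than shut.
Start: joints at [1.204, 0.628, 0.038, 1.517, -0.027, 0.996, -0.02], TCP at [192.613, -620.821, 231.313] pointing down, gripper open.
Joint ranges: [-3.06, 3.06], [-0.37, 2.12], [-1.25, 1.32], [0.18, 2.47], [-1.1, 4.24], [0.23, 1.98], [-2.94, 2.94]. Speed limits (rad/s): [2.57, 2.57, 3.14, 3.14, 3.14, 3.14, 3.14].

INTERFACE

Orientations are given as [roll, pitch, yaw] about the fixed x, y, z axes, in that order (R = Rz(yaw) Ry(pitch) Rx(roll)).
In Python, from cell import ctrl gives the robot as it stands. The module is installed in compiled form; this text tells all that it offers.
- The arm moves only by the shell command python3 -m jog 'ROWS'. ROWS is text: rows parted by semicolons, each of 7 numbers parted by spaces: the shift along the tool's x, y, z in mm, then the turn, a rotation vector about the tool's x, y, z in degrees, then the opening, from -1 (shut) to 1 (fully open). In form: x y z wx wy wz claw; .... A call has 1 to 8 rows; each row is the pose to reach, as a shift and turn from the pose commanded when the call began, along the tool's axes at that moment; what a row does not reach only later rows make up. A row lasts 1/8 s, in which the tool goes at most 62.5 mm and 10.7 degrees, less where a joint would pass 70% of its speed; a pose out of reach is approached as far as the arm can. A call with a gripper value outside its range is refused whole. The fingers move at their own pace and stop on an object; the grip force is fixed at half the most. Time passes only in rows, so rows that repeat a pose let the fingers close. It gives the time, the measured TCP pose, the force and the opening at its end, in the units of the state.
- ctrl.read_state(): the state, without advancing time (a new reading comes with each control period).
- ctrl.get_image(name): name is "scene" or "top" or "wrist"; returns a dict with "image" (420x560x3 uint8, red, green, blue), "z_map" (420x560 float32, mm along the optical axis (not along the pixel's ray), 0 where there is no reading), "vertical_fov" (degrees; the focal length in pixels is half the picture's height over the tangent of half this angle, whatever the lens; pixels are square), "cx", "cy" (the principal point, pixels), "extrinsics" (4x4, takes a point from world to camera coordinates); the wrist camera has in their place "hand_eye" (4x4, takes a point from camera to tool coordinates, whose origin is the TCP and whose axes are the flange's). Camera axes: x right, y down, z forward; pixel columns grow to the right and rows downward; lengths in mm; the calibration is good to about 2 mm. A picture is of the moment at which its call begins: read the wrist's pose just before it.
- ctrl.finish_job(): hands the job in, once; it reports no verdict.
The state is a dict: "clock": time; "qpos": joint angles; "qd": joint speeds; "tau": joint torques, N m; "eef_pos": TCP position; "tool_rot": TCP orientation; "force": force on the tool from outside, world axes, zero at the start; "torque": the same for the moment, N m; "width": finger opening in mm.
Only numpy, scipy, OpenCV 4.12 (cv2) and the standard library are available. Lean on these libraries where they do the work, as an engineer would, in place of code of your own. Each camera call takes 0.05 s, during which the arm holds its last target.

TASK

The core trolley's wheel sits on a stub axle in the bench stand; its tyre is mended but still flat, and it has to be pumped up next. Push the wheel round by its spokes with your fingertips, in as many pushes as it takes, until the valve is at the very bottom of the wheel and its stem points straight up at the axle, ready for the air line to be pressed down onto it; then take your hand away and leave the wheel standing still. Do not push on the flat tyre or on the valve stem, because the tube would creep and tear the valve, and do not pick up or disturb anything on the bench.

Things in the scene. Friction and masses are not known exactly. Their poses are not given: they have to be found in the camera images.
- axle (a point): centre of the wheel, on the axle, 180 mm above the bench; does not turn with the wheel. Its x axis runs level along the axle, from the open front of the wheel (towards the robot) to the stand behind; z is up, y lies across the wheel, to the left as the robot sees it. The wheel stands upright in this y-z plane (its mid-plane).
- wheel_stand: grey steel stand bolted to the bench, same axes as axle, origin on the bench straight below it. Foot plate 165 x 210 x 10 mm, reaching 38 mm before the wheel's mid-plane; an upright 56 mm wide begins 56 mm behind the mid-plane and ends 30 mm above the axle. In front the wheel's hub ends 36 mm before the mid-plane, the axle end and its nut (28 mm across) 55 mm before it.
- wheel (a joint): turn of the wheel, rad; 0 (or any whole number of turns, 6.283) = valve at the bottom, stem straight up; grows as the wheel turns clockwise as seen from the robot (right-handed about x of axle). No stop either way. Its seals drag with about 0.3 N m and it stays where it is left, without coasting.
- valve_tip (a point): free end of the valve stem, a threaded brass stem 10 mm thick with a nut and rubber foot, that stands 35 mm in from the inside of the rim towards the axle; this tip is 69.5 mm from the axle. Turns with the wheel: its z axis is the way the stem points (from the rim to the axle), its x axis runs along the axle.
- spokes: five cast spokes 72 deg apart, from the hub (54 mm across) to the rim (209 mm inside). Origin at the wheel's centre, turns with it; one spoke lies along its z, opposite the valve; the valve is midway between two spokes. A spoke is 15 mm wide at the hub, 12 at the rim; its front edge is 27 mm before the mid-plane 40 mm from the axle, 21 at 65, 14 at the rim. Open gaps between, 62 mm wide 65 mm out.
- tyre: the flat black rubber tyre, 310 mm outside diameter, 34 mm wide (17 mm either side of the mid-plane); it and the rim lie from 104.5 to 155 mm from the axle. Origin at the wheel's centre. Not to be pushed.
- valve: the valve stem, origin at its foot at the inside of the rim, 104.5 mm from the axle. Not to be pushed.
- spanner: loose bystander: open spanner lying flat, 208 x 37 x 6 mm, origin under its middle
- screwdriver: loose bystander: screwdriver with a red handle, lying, 204 x 28 x 27 mm, origin under its middle
- glue_bottle: loose bystander: brown bottle with a black cap, standing, 33 x 50 x 126 mm high, origin under its middle
- sanding_block: loose bystander: cork sanding block, 66 x 112 x 32 mm, origin under its middle
- bolt_tin: loose bystander: small open tin with bolts, 67 mm across, 47 mm high, origin under its middle
- masking_tape: loose bystander: roll of masking tape lying flat, 104 mm across, 30 mm high, origin under its middle

How it is judged:
By the outcome, as a careful person would: the job done as asked, in the order asked, and still so for the second after the job is handed in, with the robot touching nothing.
It also fails if it takes over 69 s, if anything falls off the work surface, if the arm or the gripper's body presses on something with over 40 N, if the wrist force passes 120 N, or if a joint passes its speed limit or range.

## Working session

There is one attempt and no reset: what is moved stays moved. The work goes in short steps, Python scripts to look and compute and a shell command to move; the robot and the scene stay as the last step left them, time stands still between calls to the robot, and variables do not carry over. Pictures are saved under pics/ and viewed, and the job is handed in when it is done.

```bash
mkdir -p pics; ls
python3 - <<'E'
from cell import ctrl
import cv2,numpy as np
print(ctrl.read_state())
for n in ["scene","top","wrist"]:
    d=ctrl.get_image(n)
    cv2.imwrite(f"pics/{n}0.png",d["image"][:,:,::-1])
    np.savez(f"pics/{n}0.npz",**{k:v for k,v in d.items()})
    print(n,{k:v for k,v in d.items() if k not in("image","z_map")})
E
```

```text
pics
{'clock': 0.0, 'qpos': array([ 1.20418748,  0.62933892,  0.03841303,  1.51837992, -0.02700394,
        0.99631715, -0.02001584]), 'qd': array([ 0.00293348,  0.00156355, -0.00098927, -0.00044329,  0.0021966 ,
       -0.00030707,  0.00028327]), 'tau': array([-5.79369098e-04, -5.63405085e+01,  1.22572806e+00, -1.93451142e+01,
        1.09319069e-02,  1.05787633e-02, -8.66778649e-07]), 'eef_pos': array([ 192.44577278, -620.18972828,  230.38942959]), 'tool_rot': array([-3.13966630e+00,  5.20669058e-06,  3.00813992e-01]), 'force': array([0.13265749, 0.18611355, 1.07334178]), 'torque': array([-0.04321174,  0.03635623,  0.02741093]), 'width': 85.40163018552028}
scene {'vertical_fov': 53.92565254499952, 'cx': 276.20065110386577, 'cy': 199.4121859377665, 'extrinsics': array([[-8.62646252e-01,  5.05788840e-01,  4.36954072e-03,
         5.22398119e+02],
       [ 4.29542699e-01,  7.37111835e-01, -5.21688808e-01,
        -1.47442747e+02],
       [-2.67085217e-01, -4.48155991e-01, -8.53124665e-01,
         1.38869144e+03],
       [ 0.00000000e+00,  0.00000000e+00,  0.00000000e+00,
         1.0
[... 210 characters left out ...]
    [-9.83477155e-01, -1.66167341e-02, -1.80268049e-01,
         5.98747243e+02],
       [ 1.80229252e-01,  3.81583471e-03, -9.83617230e-01,
         1.13126354e+03],
       [ 0.00000000e+00,  0.00000000e+00,  0.00000000e+00,
         1.00000000e+00]])}
wrist {'vertical_fov': 58.65219307155163, 'cx': 277.3723456191377, 'cy': 212.04652164325535, 'hand_eye': array([[-1.05204823e-03, -9.61347947e-01, -2.75334377e-01,
         7.04840068e+01],
       [ 9.99999335e-01, -1.14161657e-03,  1.65047376e-04,
        -3.70876969e-01],
       [-4.72994244e-04, -2.75334020e-01,  9.61348508e-01,
        -1.42702781e+02],
       [ 0.00000000e+00,  0.00000000e+00,  0.00000000e+00,
         1.00000000e+00]])}
```

View images.

View pics/scene0.png

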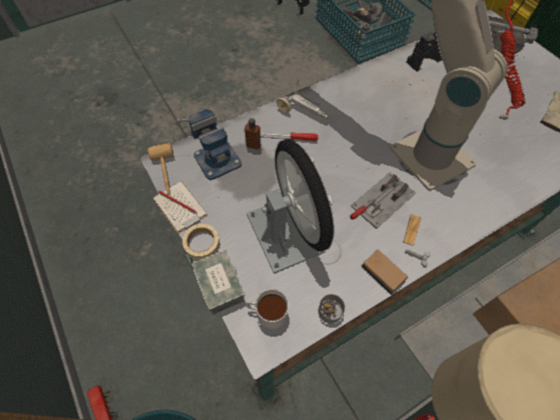

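View pics/top0.png

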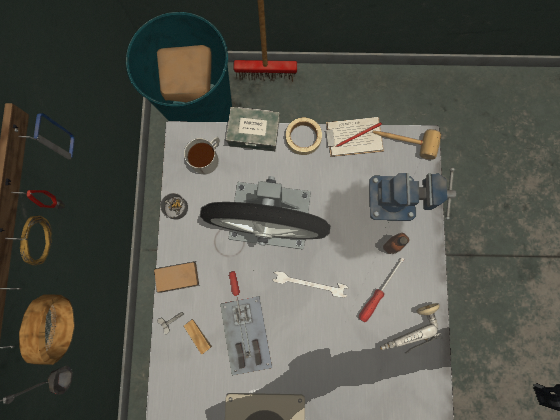

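View pics/wrist0.png

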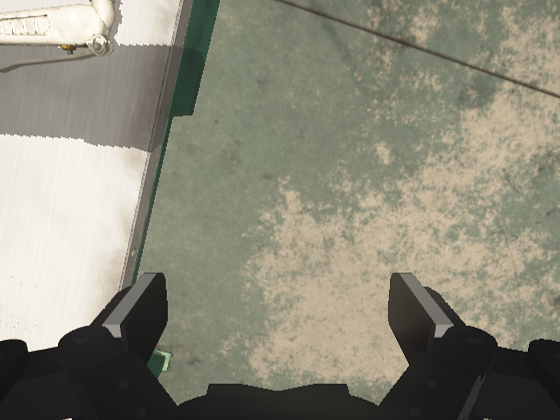

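```bash
cat > h.py <<'E'
import numpy as np,cv2
def K(d):
    h=d["image"].shape[0]; f=h/2/np.tan(np.radians(float(d["vertical_fov"]))/2)
    return f,float(d["cx"]),float(d["cy"])
def cloud(d,T=None):
    f,cx,cy=K(d); z=d["z_map"].astype(float)
    v,u=np.mgrid[:z.shape[0],:z.shape[1]]
    p=np.stack([(u-cx)/f*z,(v-cy)/f*z,z],-1)
    if T is None: T=np.linalg.inv(d["extrinsics"])
    return p@T[:3,:3].T+T[:3,3], z>0
def proj(d,P,E=None):
    f,cx,cy=K(d)
    E=d["extrinsics"] if E is None else E
    q=np.atleast_2d(P)@E[:3,:3].T+E[:3,3]
    return np.c_[q[:,0]/q[:,2]*f+cx,q[:,1]/q[:,2]*f+cy]
E
python3 - <<'E'
from h import *
for n in ["top","scene"]:
    d=dict(np.load(f"pics/{n}0.npz")); P,ok=cloud(d)
    if n=="top": reg=(slice(180,250),slice(195,335))
    else: reg=(slice(135,255),slice(265,340))
    p=P[reg];c=d["image"][reg].astype(int);o=ok[reg]
    dark=(c.max(-1)<60)&o&(p[...,2]>60)
    q=p[dark]; print(n,len(q),q.min(0),q.max(0),np.median(q,0))
    top=q[q[:,2]>np.percentile(q[:,2],99)-5]; print("top pts",top.mean(0),top[:,2].max())
    xy=q[:,:2]; m=xy.mean(0);w,v=np.linalg.eigh(np.cov((xy-m).T)); print(m,w,v[:,1],np.degrees(np.arctan2(v[1,1],v[0,1])))
    b=P[np.abs(P[...,2])<20]; print("bench z",np.median(b[:,2]))
E
```

```text
top 2181 [ 482.40248683 -146.83809303   61.55638486] [632.40103861 155.51490888 338.09208718] [527.58198028  -1.14575133 314.11149097]
top pts [530.91778798   3.23155942 333.29800569] 338.0920871795471
[ 5.27290179e+02 -5.06477299e-01] [ 103.71520875 6586.40126035] [0.11194761 0.99371411] 83.57240090053601
bench z 0.8643690941601108
scene 1833 [ 511.55617253 -137.47444257   60.54596026] [634.98083744 158.85259832 339.42777857] [544.37385777  70.29288491 299.02073503]
top pts [532.03351704   7.14560957 333.37849651] 339.4277785737137
[546.15566737  53.89683619] [ 279.96040674 6274.78396535] [0.08549527 0.99633858] 85.09549480344631
bench z 0.5066403911000634
```

Run:
```python
import cv2
a=cv2.imread("pics/scene0.png")[120:280,230:350]; cv2.imwrite("pics/s_crop.png",cv2.resize(a,None,fx=3.6,fy=3.6,interpolation=3))
a=cv2.imread("pics/top0.png")[160:300,150:350]; cv2.imwrite("pics/t_crop.png",cv2.resize(a,None,fx=4,fy=4,interpolation=3))
```

```text
(no output)
```

View pics/s_crop.png

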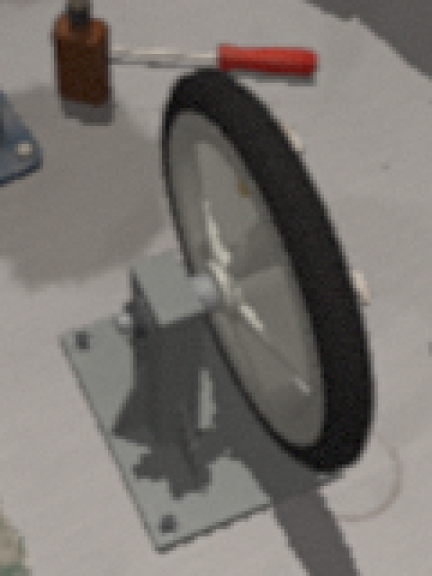

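View pics/t_crop.png

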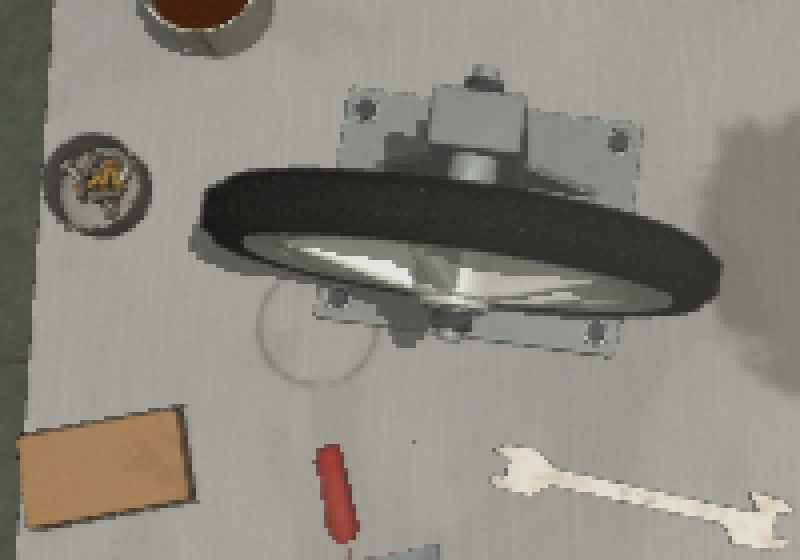

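```bash
cat >> h.py <<'E'
def ray(d,u,v,T=None):
    f,cx,cy=K(d)
    if T is None: T=np.linalg.inv(d["extrinsics"])
    return T[:3,3],T[:3,:3]@np.array([(u-cx)/f,(v-cy)/f,1.])
def onplane(d,u,v,n,c,T=None):
    o,r=ray(d,u,v,T); t=np.dot(n,np.array(c)-o)/np.dot(n,r); return o+t*r
E
python3 - <<'E'
from h import *
from scipy.optimize import least_squares
d=dict(np.load("pics/top0.npz"))
C=[onplane(d,150+u/4,160+v/4,[0,0,1.],[0,0,10]) for u,v in [(350,88),(643,123),(616,357),(312,318)]]
C=np.array(C)[:,:2];print(C.round(1)); print([np.linalg.norm(C[i]-C[(i+1)%4]).round(1) for i in range(4)])
for a,b in [(0,1),(3,2),(0,3),(1,2)]:
    e=C[b]-C[a];print(np.degrees(np.arctan2(e[1],e[0])))
# fit
def f(p):
    x,y,a=p;c,s=np.cos(a),np.sin(a);R=np.array([[c,-s],[s,c]])
    m=np.array([[127,105],[127,-105],[-38,-105],[-38,105]])
    return ((m@R.T+[x,y])-C).ravel()
r=least_squares(f,[530,3,-.09]);print(r.x,np.degrees(r.x[2]),r.fun.round(1))
# tyre
Q=[]
for n in ["top","scene"]:
    dd=dict(np.load(f"pics/{n}0.npz")); P,ok=cloud(dd)
    reg=(slice(180,250),slice(195,335)) if n=="top" else (slice(135,255),slice(265,340))
    p=P[reg];c=dd["image"][reg].astype(int)
    k=(c.max(-1)<60)&ok[reg]&(p[...,2]>60); Q.append(p[k])
Q=np.vstack(Q)
def g(p):
    x,y,z,a=p;ax=np.array([np.cos(a),np.sin(a),0]);q=Q-[x,y,z];s=q@ax;rr=np.linalg.norm(q-np.outer(s,ax),axis=1)
    return np.r_[np.maximum(0,np.abs(s)-17), np.maximum(rr-155,0), np.maximum(125-rr,0)]
r2=least_squares(g,[530,3,180,-.09],loss='soft_l1');print(r2.x,np.degrees(r2.x[3]),np.sqrt(np.mean(r2.fun**2)))
for x,y,a in [r.x,r2.x[[0,1,3]]]:
    ax=np.array([np.cos(a),np.sin(a),0]);ay=np.array([-np.sin(a),np.cos(a),0])
    dd=dict(np.load("pics/scene0.npz"))
    p=onplane(dd,230+243/3.6,120+186/3.6,ax,[x,y,180])-[x,y,180]
    print("valve",p@ay,p[2],np.hypot(p@ay,p[2]),"angle from bottom",np.degrees(np.arctan2(p@ay,-p[2])))
E
```

```text
[[ 667.5   91.1]
 [ 645.7 -116.4]
 [ 480.8  -98.7]
 [ 504.1  111.6]]
[np.float64(208.6), np.float64(165.8), np.float64(211.5), np.float64(164.7)]
-96.0044708172362
-96.32905498677776
172.86473943701162
173.88272297889978
[ 5.30286593e+02  1.81945079e+00 -1.10694139e-01] -6.3423069606410385 [ 0.6  1.  -0.8 -0.2  0.1  0.3  0.  -1.2]
[ 5.31828632e+02  4.11836051e+00  1.94051340e+02 -1.17150748e-01] -6.71224345527936 7.505160753421543
valve -31.132841550763594 65.49642526637285 72.51920811549527 angle from bottom -154.57655316721772
valve -31.68912087562297 68.5646755093951 75.53353632379785 angle from bottom -155.19463379127498
```

```bash
python3 -m jog '24 -29 -15 0 0 -10 -1; 48 -58 -30 0 0 -20 -1; 72 -87 -40 0 0 -30 -1; 96 -117 -50 0 0 -40 -1; 120 -146 -60 0 0 -50 -1; 144 -175 -70 0 0 -60 -1; 168 -204 -80 0 0 -70 -1; 192 -234 -90 0 0 -80 -1'
python3 -c "
from cell import ctrl
s=ctrl.read_state();print(s['clock'],s['qpos'].round(4).tolist(),s['eef_pos'].round(2).tolist(),s['tool_rot'].round(4).tolist(),s['width'])"
```

```text
clock: 1.15
eef_pos: [306.9, -339.2, 321.6]
tool_rot: [-3.141, 0.0, 1.703]
force: [0.5, 0.2, 1.1]
width: -0.3
1.15 [1.0771, 0.2617, -0.3855, 1.8913, 0.1153, 1.0101, 0.7739] [306.9, -339.22, 321.56] [-3.1415, 0.0, 1.7027] -0.29832861957693585
```

Run:
```python
import numpy as np
from scipy.spatial.transform import Rotation as R
D=[([1.20418748,  0.62933892,  0.03841303,  1.51837992, -0.02700394,0.99631715, -0.02001584],[192.446,-620.19,230.39],[-3.13966,0,.300814]),
([1.0771, 0.2617, -0.3855, 1.8913, 0.1153, 1.0101, 0.7739],[306.9, -339.22, 321.56],[-3.1415, 0.0, 1.7027])]
import itertools
for sg in itertools.product([1,-1],repeat=7):
    Cs=[]
    for q,p,rpy in D:
        M=R.identity()
        for i in range(7):
            ax='zyzyzyz'[i]
            M=M*R.from_euler(ax,sg[i]*q[i])
        Cs.append(M.inv()*R.from_euler('xyz',rpy))
    e=(Cs[0].inv()*Cs[1]).magnitude()
    if e<0.05: print(sg,e,Cs[0].as_euler('xyz'))
```

```text
(-1, 1, -1, 1, -1, 1, -1) 7.974681425871174e-05 [6.29944360e-06 5.20739907e-06 1.57079631e+00]
(-1, -1, -1, -1, -1, -1, -1) 0.0036103310508484505 [ 3.85900774e-03 -5.20739907e-06  1.57079631e+00]
```

```bash
cat > kin.py <<'E'
import numpy as np
from scipy.spatial.transform import Rotation as R
from scipy.optimize import least_squares
SG=(-1,1,-1,1,-1,1,-1)
D=[([1.20418748,  0.62933892,  0.03841303,  1.51837992, -0.02700394,0.99631715, -0.02001584],[192.446,-620.19,230.39],[-3.13966,0,.300814]),
([1.0771, 0.2617, -0.3855, 1.8913, 0.1153, 1.0101, 0.7739],[306.9, -339.22, 321.56],[-3.1415, 0.0, 1.7027])]
def rots(q):
    M=R.identity();o=[]
    for i in range(7):
        M=M*R.from_euler('zyzyzyz'[i],SG[i]*q[i]);o.append(M)
    return o
def fk(q,p):
    h,L1,L2,L3,o1,o2,o3=p
    r=rots(q)
    pos=np.array([0,0,h])+r[0].apply([0,o1,0])+r[2].apply([0,o2,L1])+r[4].apply([0,o3,L2])+r[6].apply([0,0,L3])
    return pos, r[6]*R.from_euler('z',np.pi/2)
def fit(D,prior=(330,450,450,250,-10,-10,0)):
    w=np.array([.001,.001,.001,.001,.05,.05,.05])
    f=lambda p:np.r_[np.concatenate([fk(q,p)[0]-x for q,x,_ in D]),w*(p-np.array(prior))]
    r=least_squares(f,prior);return r.x,r.fun
if __name__=="__main__":
    x,f=fit(D);print(x.round(2),f.round(2))
E
python3 kin.py
```

```text
[277.64 558.65 382.32 290.9  -11.82 -14.63  -1.63] [-0.04 -0.   -0.06  0.03  0.03  0.06 -0.05  0.11 -0.07  0.04 -0.09 -0.23
 -0.08]
```

```bash
python3 -m jog '33 16 -11 0 0 -10 -1; 66 32 -22 0 0 -20 -1; 99 48 -33 0 0 -30 -1; 132 64 -45 0 0 -40 -1; 166 80 -56 0 0 -50 -1; 199 97 -67 0 0 -60 -1; 232 113 -78 0 0 -70 -1; 265 129 -90 0 0 -80 -1'
cat > st.py <<'E'
from cell import ctrl
s=ctrl.read_state();print(s['clock'],s['qpos'].round(4).tolist(),s['eef_pos'].round(2).tolist(),s['tool_rot'].round(4).tolist(),'F',s['force'].round(1))
open('log.txt','a').write(repr((s['qpos'].tolist(),s['eef_pos'].tolist(),s['tool_rot'].tolist()))+'\n')
E
python3 st.py
python3 - <<'E'
from kin import *
D+= [eval(l) for l in open('log.txt')]
x,f=fit(D);print(x.round(2),f.round(2))
print(np.array(fk(D[-1][0],x)[1].as_euler('xyz')))
E
```

```text
clock: 2.15
eef_pos: [401.2, -60.2, 411.6]
tool_rot: [-3.141, -0.0, 3.099]
force: [0.4, 0.0, 0.6]
width: 0.1
2.15 [0.8001, 0.1276, -0.8141, 1.8254, 0.0987, 1.2301, 1.485] [401.24, -60.22, 411.62] [-3.1412, -0.0001, 3.0988] F [0.4 0.  0.6]
[270.39 558.94 382.09 284.02 -11.49 -15.05  -1.52] [-0.02  0.01 -0.07  0.   -0.01  0.04  0.    0.02  0.03 -0.06  0.11 -0.07
  0.03 -0.07 -0.25 -0.08]
[-3.14116521e+00 -1.34441972e-04  3.09882274e+00]
```

```bash
cat > ik.py <<'E'
from kin import *
D+= [eval(l) for l in open('log.txt')]
P,_=fit(D,(284.8,559,382,298,-11.5,-15,-1.5))
LO=np.array([-3.06,-.37,-1.25,.18,-1.1,.23,-2.94]);HI=np.array([3.06,2.12,1.32,2.47,4.24,1.98,2.94])
def res(q,pos,Rt,wr=200):
    p,r=fk(q,P); return np.r_[p-pos,wr*(Rt.inv()*r).as_rotvec()]
def ik(pos,Rt,q0,reg=0.0):
    q0=np.clip(q0,LO+1e-3,HI-1e-3)
    f=lambda q:np.r_[res(q,pos,Rt),reg*(q-q0)]
    s=least_squares(f,q0,bounds=(LO,HI),max_nfev=60);e=np.linalg.norm(res(s.x,pos,Rt));return s.x,e
def tool(tilt,az=0,roll=0):
    # tool z tilted 'tilt' deg from down toward azimuth az (deg, world); roll=0: tool x points back/up (away from az dir)
    t=np.radians(tilt)
    base=R.from_euler('xyz',[np.pi,0,np.pi]) # z down, x=-X, y=+Y? 
    return R.from_euler('z',az,degrees=True)*R.from_euler('y',-tilt,degrees=True)*base*R.from_euler('z',roll,degrees=True)
if __name__=="__main__":
    print(P.round(1)); print(tool(30).as_matrix().round(2))
    q=np.array(D[-1][0]);rng=np.random.default_rng(0)
    for tilt in [15,25,35,45,60]:
        for az in [-6]:
          for roll in [0,90,180,-90]:
            sols=[]
            for k in range(25):
                q0=rng.uniform(LO,HI); x,e=ik(np.array([515,0,235]),tool(tilt,az,roll),q0)
                if e<.5: sols.append(x)
            if sols:
                sols=np.array(sols); j=np.argmin(np.abs(sols-q).max(1)); print(tilt,az,roll,len(sols),sols[j].round(2))
            else: print(tilt,az,roll,0)
E
python3 ik.py
```

```text
[282.4 559.  382.1 296.  -11.4 -15.7  -0.9]
[[-0.87  0.    0.5 ]
 [ 0.    1.    0.  ]
 [-0.5   0.   -0.87]]
15 -6 0 11 [ 0.47  0.42 -0.75  2.07  0.67  0.6   0.73]
15 -6 90 12 [-0.4   0.37  0.43  2.09 -0.26  0.47  0.1 ]
15 -6 180 9 [-0.62  0.43  0.75  2.1  -0.57  0.52 -1.16]
15 -6 -90 20 [ 0.61  0.49 -0.98  2.07  0.83  0.69  2.15]
25 -6 0 13 [ 0.21  0.33 -0.4   2.21  0.88  0.3   0.52]
25 -6 90 18 [-0.57  0.36  0.62  2.23 -0.71  0.23  0.53]
25 -6 180 13 [-0.72  0.42  0.85  2.23 -1.02  0.32 -0.73]
25 -6 -90 16 [ 0.21  0.33 -0.41  2.21  0.88  0.3   2.08]
35 -6 0 13 [ 0.72  0.55 -1.22  2.33  1.7   0.73 -0.29]
35 -6 90 20 [ 0.64  0.47 -1.06  2.34  1.73  0.61 -1.9 ]
35 -6 180 5 [ 0.64  0.47 -1.06  2.34  1.73  0.61  2.82]
35 -6 -90 14 [ 0.69  0.51 -1.15  2.34  1.71  0.67  1.27]
45 -6 0 16 [ 0.66  0.58 -1.2   2.47  2.05  0.9  -0.66]
45 -6 90 14 [ 0.68  0.61 -1.25  2.47  2.03  0.94 -2.2 ]
45 -6 180 10 [ 0.68  0.61 -1.25  2.47  2.03  0.94  2.52]
45 -6 -90 16 [ 0.68  0.61 -1.24  2.47  2.03  0.93  0.94]
60 -6 0 0
60 -6 90 0
60 -6 180 0
60 -6 -90 0
```

```bash
cat > sim.py <<'E'
from ik import *
from scipy.spatial.transform import Slerp
W=np.array([530.3,1.8,180.]);A=-.1107
AX=np.array([np.cos(A),np.sin(A),0]);AY=np.array([-np.sin(A),np.cos(A),0])
def wp(axial,r,phi):  # phi clockwise from top seen from the robot, deg
    f=np.radians(phi); return W+axial*AX+r*(-np.sin(f)*AY+np.cos(f)*np.array([0,0,1]))
def step(q,pos,Rt,n=1):
    for _ in range(4):
        r=res(q,pos,Rt)
        J=np.array([(res(q+1e-5*np.eye(7)[i],pos,Rt)-r)/1e-5 for i in range(7)]).T
        act=np.ones(7,bool)
        for _ in range(4):
            dq=np.zeros(7); Ja=J[:,act]; dq[act]=-Ja.T@np.linalg.solve(Ja@Ja.T+1*np.eye(6),r)
            bad=((q+dq<LO)|(q+dq>HI))&act
            if not bad.any(): break
            act&=~bad
        q=np.clip(q+dq,LO,HI)
    return q,np.linalg.norm(res(q,pos,Rt))
def run(q,path):
    out=[]
    for pos,Rt in path:
        q,e=step(q,pos,Rt); out.append((q,e))
    return out
def lerp(p0,R0,p1,R1,n):
    S=Slerp([0,1],R.concatenate([R0,R1]))
    return [(p0+(p1-p0)*t,S(t)) for t in np.linspace(0,1,n+1)[1:]]
if __name__=="__main__":
    q=np.array(D[-1][0]);p0,R0=fk(q,P)
    for tilt in [38,42,45]:
      for az in [-20,-6,10]:
        Rt=tool(tilt,az)
        path=lerp(p0,R0,wp(-90,120,-30),Rt,15)
        path+=lerp(path[-1][0],Rt,wp(-60,60,-45),Rt,4)
        path+=lerp(path[-1][0],Rt,wp(-10,60,-45),Rt,4)
        path+=[(wp(-10,60,f),Rt) for f in range(-40,65,5)]
        o=run(q,path); es=np.array([e for _,e in o])
        print(tilt,az,es.max().round(2),es.argmax(),o[14][0].round(2),o[22][0].round(2),o[-1][0].round(2))
E
python3 sim.py
```

```text
38 -20 0.0 13 [ 0.12  0.22 -0.78  2.37  1.37  0.7  -0.55] [ 0.15  0.45 -0.7   2.31  1.68  0.73 -0.71] [ 0.38  0.45 -0.67  2.39  1.95  0.62 -0.77]
38 -6 0.0 18 [ 0.19  0.16 -0.7   2.42  1.58  0.45 -0.45] [ 0.52  0.57 -1.12  2.36  1.82  0.81 -0.51] [ 0.78  0.59 -1.13  2.4   1.99  0.7  -0.45]
38 10 11.16 13 [ 0.71  0.22 -1.12  2.44  1.81  0.3  -0.3 ] [ 0.64  0.54 -1.08  2.36  2.01  0.54 -0.34] [ 0.91  0.58 -1.09  2.38  2.17  0.43 -0.25]
42 -20 0.0 12 [ 0.11  0.25 -0.84  2.41  1.49  0.79 -0.71] [ 0.15  0.48 -0.75  2.36  1.79  0.84 -0.84] [ 0.39  0.48 -0.73  2.44  2.06  0.75 -0.89]
42 -6 28.45 18 [ 0.2   0.18 -0.75  2.44  1.65  0.51 -0.54] [ 0.27  0.46 -0.75  2.41  2.08  0.68 -0.81] [ 0.56  0.48 -0.77  2.46  2.37  0.61 -0.85]
42 10 134.27 43 [ 0.69  0.11 -0.87  2.29  0.08  0.26  1.5 ] [ 0.69  0.24 -0.87  2.22  0.08  0.26  1.5 ] [ 0.69  0.36 -0.87  2.19  0.08  0.26  1.5 ]
45 -20 7.84 18 [ 0.1   0.27 -0.88  2.44  1.57  0.87 -0.82] [ 0.17  0.52 -0.83  2.39  1.85  0.96 -0.91] [ 0.61  0.66 -1.15  2.47  1.98  1.1  -0.8 ]
45 -6 61.01 20 [ 0.28  0.17 -0.79  2.43  1.67  0.46 -0.52] [ 0.29  0.49 -0.8   2.45  2.15  0.78 -0.89] [ 0.72  0.58 -1.03  2.47  2.24  0.77 -0.7 ]
45 10 63.63 18 [ 0.37  0.1  -0.64  2.28  0.37  0.31  1.16] [ 0.41  0.46 -0.71  2.46  2.63  0.55 -0.97] [ 0.74  0.52 -0.78  2.47  2.91  0.5  -0.97]
```

```bash
cat > rows.py <<'E'
from sim import *
from cell import ctrl
def cur():
    s=ctrl.read_state(); return s['eef_pos'],R.from_euler('xyz',s['tool_rot']),s['qpos']
def rel(p0,R0,pos,Rt):
    return np.r_[R0.inv().apply(pos-p0),np.degrees((R0.inv()*Rt).as_rotvec())].round(1)
E
python3 - <<'E'
from rows import *
p0,R0,q=cur(); t=wp(-90,120,-30);print(t)
print(rel(p0,R0,t,tool(42,-20)))
E
```

```text
[447.47933172  71.37540446 283.92304845]
[-40.6 133.5 127.6   6.4 -41.7  16.8]
```

```bash
python3 -m jog '-5 17 16 0.8 -5.2 2.1 -1; -10 33 32 1.6 -10.4 4.2 -1; -15 50 48 2.4 -15.6 6.3 -1; -20 67 64 3.2 -20.8 8.4 -1; -25 83 80 4 -26 10.5 -1; -30 100 96 4.8 -31.3 12.6 -1; -36 117 112 5.6 -36.5 14.7 -1; -41 133 128 6.4 -41.7 16.8 -1'
python3 st.py
python3 - <<'E'
from ik import *
print(P,[np.round(fk(D[-1][0],P)[0]-D[-1][1],1)])
from cell import ctrl
s=ctrl.read_state();d=ctrl.get_image("wrist"); cv=__import__('cv2');cv.imwrite("pics/w1.png",d["image"][:,:,::-1])
np.savez("pics/w1.npz",pos=s['eef_pos'],rot=s['tool_rot'],**d)
E
```

```text
clock: 3.15
eef_pos: [426.8, 26.9, 298.0]
tool_rot: [-3.046, 0.543, 2.86]
force: [-0.3, 0.1, -0.3]
width: -0.1
3.15 [0.3638, 0.1375, -0.946, 2.3679, 1.0578, 0.6743, -0.1502] [426.8, 26.95, 298.0] [-3.0458, 0.5429, 2.8597] F [-0.3  0.1 -0.3]
[ 3.36261504e+02  5.59071367e+02  3.82157975e+02  3.49920228e+02
 -1.15248775e+01 -1.61678644e+01 -3.58936325e-01] [array([0., 0., 0.])]
```

View pics/w1.png

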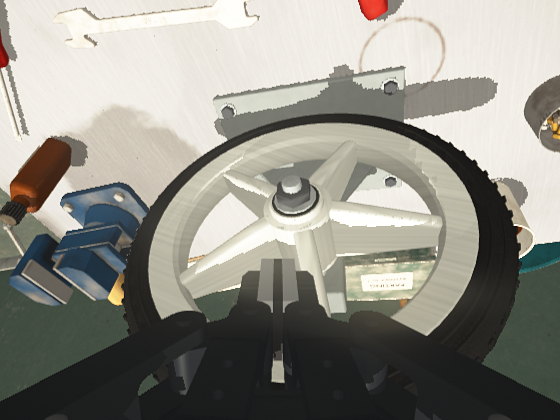

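```bash
cat > s2.py <<'E'
from rows import *
p0,R0,q=cur(); print(P.round(1))
for tilt in [32,35,38,40,42]:
  for az in [-45,-35,-25,-15,-6]:
    for rl in [0]:
        Rt=tool(tilt,az,rl)
        path=lerp(p0,R0,wp(-80,110,-40),Rt,10)
        path+=lerp(path[-1][0],Rt,wp(-60,60,-40),Rt,4)
        path+=lerp(path[-1][0],Rt,wp(-10,60,-40),Rt,4)
        path+=[(wp(-10,60,f),Rt) for f in range(-35,65,5)]
        o=run(q,path); es=np.array([e for _,e in o])
        print(tilt,az,es.max().round(2),es.argmax(),es[-1].round(1),o[9][0].round(2),o[17][0].round(2),o[-1][0].round(2))
E
python3 s2.py
```

```text
[ 3.363e+02  5.591e+02  3.822e+02  3.499e+02 -1.150e+01 -1.620e+01
 -4.000e-01]
32 -45 0.0 1 0.0 [ 0.01  0.4  -0.87  2.2   1.06  1.05 -0.78] [ 0.08  0.52 -0.79  2.15  1.22  0.99 -0.76] [ 0.25  0.49 -0.74  2.26  1.37  0.86 -0.76]
32 -35 0.0 1 0.0 [ 0.07  0.36 -0.9   2.27  1.15  0.94 -0.68] [ 0.14  0.49 -0.81  2.22  1.33  0.89 -0.68] [ 0.32  0.47 -0.76  2.32  1.51  0.76 -0.69]
32 -25 0.0 0 0.0 [ 0.14  0.32 -0.92  2.33  1.23  0.82 -0.58] [ 0.21  0.46 -0.82  2.28  1.44  0.78 -0.59] [ 0.41  0.45 -0.78  2.37  1.65  0.65 -0.61]
32 -15 0.0 13 0.0 [ 0.23  0.28 -0.93  2.38  1.33  0.67 -0.46] [ 0.29  0.43 -0.83  2.33  1.56  0.66 -0.5 ] [ 0.51  0.44 -0.8   2.39  1.8   0.54 -0.53]
32 -6 0.0 12 0.0 [ 0.32  0.25 -0.93  2.41  1.42  0.53 -0.34] [ 0.37  0.42 -0.83  2.35  1.67  0.54 -0.41] [ 0.62  0.44 -0.83  2.4   1.93  0.44 -0.44]
35 -45 0.0 0 0.0 [-0.04  0.42 -0.86  2.22  1.11  1.1  -0.86] [ 0.04  0.53 -0.78  2.18  1.28  1.04 -0.84] [ 0.21  0.51 -0.74  2.29  1.44  0.91 -0.86]
35 -35 0.0 0 0.0 [ 0.02  0.37 -0.9   2.3   1.21  0.99 -0.78] [ 0.1   0.5  -0.81  2.25  1.4   0.94 -0.78] [ 0.29  0.48 -0.76  
[... 2029 characters left out ...]
 -1.04] [-0.05  0.57 -0.77  2.23  1.38  1.16 -1.02] [ 0.12  0.55 -0.73  2.36  1.57  1.05 -1.07]
42 -35 0.0 0 0.0 [-0.1   0.42 -0.88  2.36  1.32  1.12 -0.99] [ 0.01  0.54 -0.8   2.32  1.53  1.07 -0.99] [ 0.2   0.53 -0.76  2.44  1.75  0.98 -1.05]
42 -25 8.24 13 6.6 [-0.02  0.38 -0.92  2.44  1.46  1.01 -0.95] [ 0.12  0.53 -0.88  2.4   1.69  1.02 -0.95] [ 0.55  0.68 -1.22  2.47  1.79  1.16 -0.82]
42 -15 44.69 14 22.0 [ 0.12  0.32 -0.94  2.46  1.54  0.83 -0.77] [ 0.24  0.52 -0.92  2.47  1.87  0.93 -0.9 ] [ 0.63  0.58 -1.19  2.47  1.82  0.97 -0.66]
42 -6 69.11 16 25.8 [ 0.24  0.27 -0.93  2.47  1.63  0.66 -0.62] [ 0.36  0.49 -0.93  2.47  1.99  0.78 -0.78] [ 0.59  0.46 -0.93  2.47  2.01  0.64 -0.62]
```

```bash
cat > clr.py <<'E'
from sim import *
def grid(xs,ys,zs): return np.array(np.meshgrid(xs,ys,zs)).reshape(3,-1).T
body=grid(np.linspace(-42.5,42.5,9),np.linspace(-45,45,9),np.linspace(-200,-73,30))
fing=grid(np.linspace(-11,11,5),np.linspace(-15,15,5),np.linspace(-73,0,40))
knk=grid(np.linspace(-14,14,5),np.linspace(-55,55,12),np.linspace(-73,-45,8))
def chk(tilt,az,ax,r,phi,roll=0):
    o=[]
    for g in (body,fing,knk):
        w=wp(ax,r,phi)+tool(tilt,az,roll).apply(g)-W
        a=w@AX; rr=np.hypot(w@AY,w[:,2])
        ring=(rr>103)&(rr<157); hub=rr<28
        o+= [(-17-a[ring]).min() if ring.any() else 999, (-36-a[hub]).min() if hub.any() else 999]
    return np.round(o,0)
if __name__=="__main__":
    for tilt,az in [(38,-25),(38,-35),(42,-35)]:
        for ax,r in [(-10,60),(-14,55)]:
            print(tilt,az,ax,r)
            for phi in (-40,-20,0,20,40,60): print(phi,chk(tilt,az,ax,r,phi))
E
python3 clr.py
```

```text
38 -25 -10 60
-40 [-11. 999.   4. 999.  -9. 999.]
-20 [-11. 999.   4. 999.  -9. 999.]
0 [-11. 999.   6. 999.  -9. 999.]
20 [-11. 999.  11. 999.  -9. 999.]
40 [-11. 999.  17. 999.   1. 999.]
60 [-11. 999.  27. 999.  19. 999.]
38 -25 -14 55
-40 [ -7. 999.  12. 999.  -5. 999.]
-20 [ -7. 999.  11. 999.  -5. 999.]
0 [ -7. 999.  13. 999.  -5. 999.]
20 [ -7. 999.  18. 999.  -5. 999.]
40 [ -7. 999.  24. 999.   7. 999.]
60 [ -7. 999.  35. 999.  24. 999.]
38 -35 -10 60
-40 [-19. 999.   0. 999. -19. 999.]
-20 [-19. 999.   0. 999. -19. 999.]
0 [-19. 999.   1. 999. -19. 999.]
20 [-19. 999.   6. 999. -19. 999.]
40 [-19. 999.  13. 999. -10. 999.]
60 [-19. 999.  30. 999.  24. 999.]
38 -35 -14 55
-40 [-15. 999.   7. 999. -15. 999.]
-20 [-15. 999.   7. 999. -15. 999.]
0 [-15. 999.  10. 999. -15. 999.]
20 [-15. 999.  14. 999. -13. 999.]
40 [-15. 999.  20. 999.  -4. 999.]
60 [-15. 999. 999. 999.  33. 999.]
42 -35 -10 60
-40 [-13. 999.   3. 999. -16. 999.]
-20 [-13. 999.   3. 999. -16. 999.]
0 [-13. 999.   5. 999. -16. 999.]
20 [-13. 999.  11. 999. -16. 999.]
40 [-13. 999.  18. 999.  -7. 999.]
60 [-13. 999. 999. 999.  27. 999.]
42 -35 -14 55
-40 [ -9. 999.  10. 999. -12. 999.]
-20 [ -9. 999.  10. 999. -12. 999.]
0 [ -9. 999.  12. 999. -12. 999.]
20 [ -9. 999.  18. 999. -10. 999.]
40 [ -9. 999.  25. 999.  -0. 999.]
60 [ -9. 999. 999. 999.  36. 999.]
```

```bash
cat > s3.py <<'E'
from rows import *
import clr
def tl(tilt,b,yaw=0): return R.from_rotvec(np.radians(b)*AX)*tool(tilt,-6.34+yaw)
clr.body=clr.grid(np.linspace(-38,38,9),np.linspace(-42.5,42.5,9),np.linspace(-200,-73,30))
def chk(Rt,ax,r,phi):
    o=[]
    for g in (clr.body,clr.fing,clr.knk):
        w=wp(ax,r,phi)+Rt.apply(g)-W
        a=w@AX; rr=np.hypot(w@AY,w[:,2])
        ring=(rr>103)&(rr<157); hub=rr<28
        o+= [(-17-a[ring]).min() if ring.any() else 99, (-36-a[hub]).min() if hub.any() else 99]
    return np.round(o,0)
if __name__=="__main__":
  p0,R0,q=cur()
  for tilt in [35,38,42,46,50]:
    for b in [-50,-35,-20,-10,0,10,20,35,50]:
        Rt=tl(tilt,b)
        path=lerp(p0,R0,wp(-80,110,-40),Rt,10)
        path+=lerp(path[-1][0],Rt,wp(-50,60,-40),Rt,4)
        path+=lerp(path[-1][0],Rt,wp(-12,58,-40),Rt,4)
        path+=[(wp(-12,58,f),Rt) for f in range(-35,65,5)]
        o=run(q,path); es=np.array([e for _,e in o])
        if es[10:].max()<15: print(tilt,b,es.max().round(1),es.argmax(),es[-1].round(1),o[9][0].round(2),o[-1][0].round(2),chk(Rt,-12,58,-30),chk(Rt,-12,58,10),chk(Rt,-12,58,50))
E
python3 s3.py
```

```text
35 -50 0.0 0 0.0 [-0.37  0.69 -0.81  2.22  1.2   1.61 -0.26] [-0.12  0.77 -0.7   2.35  1.53  1.49 -0.31] [ 6. 99. 12. 99.  9. 99.] [ 6. 99. 17. 99.  9. 99.] [ 6. 99. 99. 99.  9.  2.]
35 -35 0.0 0 0.0 [-0.21  0.55 -0.89  2.29  1.25  1.37 -0.3 ] [ 0.06  0.63 -0.77  2.4   1.61  1.24 -0.34] [ 6. 99. 13. 99.  9. 99.] [ 6. 99. 14. 99.  9. 99.] [ 6. 99. 99. 99.  9. 99.]
35 -20 0.0 0 0.0 [-0.01  0.41 -0.94  2.36  1.32  1.07 -0.35] [ 0.28  0.52 -0.82  2.43  1.75  0.93 -0.4 ] [ 6. 99. 12. 99.  9. 99.] [ 6. 99. 12. 99.  9. 99.] [ 6. 99. 21. 99.  9. 99.]
35 -10 0.0 0 0.0 [ 0.14  0.32 -0.95  2.41  1.41  0.83 -0.41] [ 0.44  0.48 -0.83  2.45  1.89  0.72 -0.48] [ 6. 99. 12. 99.  9. 99.] [ 6. 99. 12. 99.  9. 99.] [ 6. 99. 17. 99.  9. 99.]
35 0 3.1 13 0.0 [ 0.29  0.26 -0.93  2.46  1.57  0.58 -0.53] [ 0.64  0.47 -0.9   2.46  2.08  0.55 -0.6 ] [ 6. 99. 12. 99.  9. 99.] [ 6. 99. 12. 99.  9. 99.] [ 6. 99. 15. 99.  9. 99.]
35 10 9.6 13 0.0 [ 0.44  0.22 -0.89  2.47  1.78  0.32 -0.67] [ 0.81  0.5  -0.92  2.46  2.38  0.39 -0.84] [ 6. 99. 13. 99.  9. 99.] [ 6. 99. 13. 99.  9. 99.] [ 6. 99. 13. 99.  9. 99.]
38 
[... 766 characters left out ...]
  2.46  1.6   0.62 -0.58] [ 0.77  0.57 -1.13  2.47  2.    0.71 -0.52] [10. 99. 15. 99. 12. 99.] [10. 99. 15. 99. 12. 99.] [10. 99. 19. 99. 12. 99.]
42 -50 0.0 0 0.0 [-0.42  0.7  -0.8   2.32  1.28  1.62 -0.39] [-0.16  0.8  -0.68  2.46  1.65  1.54 -0.47] [16. 99. 19. 99. 15. 99.] [16. 99. 27. 99. 15. 99.] [16. 53. 99. 99. 15.  6.]
42 -35 7.3 37 7.3 [-0.28  0.56 -0.87  2.39  1.35  1.4  -0.46] [ 0.25  0.83 -1.16  2.47  1.67  1.61 -0.41] [16. 99. 19. 99. 15. 99.] [16. 99. 22. 99. 15. 99.] [16. 99. 99. 99. 15. 99.]
42 -20 14.0 37 14.0 [-0.09  0.43 -0.93  2.46  1.47  1.14 -0.57] [ 0.31  0.58 -0.91  2.47  1.82  1.06 -0.48] [16. 99. 19. 99. 15. 99.] [16. 99. 19. 99. 15. 99.] [16. 99. 32. 99. 15. 99.]
```

```bash
cat > go.py <<'E'
import sys
from s3 import *
tilt,b=38,-35
def main(ax,r,phi):
    p0,R0,q=cur(); Rt=tl(tilt,b); t=wp(ax,r,phi)
    print("target",t.round(1),"rel",rel(p0,R0,t,Rt)); 
    o=run(q,lerp(p0,R0,t,Rt,8)); print("pred q",o[-1][0].round(2),"err",max(e for _,e in o).__round__(2))
    for x,_R in lerp(p0,R0,t,Rt,3): print(chk(_R,*loc(x)))
def loc(x):
    w=np.array(x)-W; return w@AX,np.hypot(w@AY,w[2]),np.degrees(np.arctan2(-(w@AY),w[2]))
if __name__=="__main__":
    p,Rr,q=cur(); print("now ax,r,phi",np.round(loc(p),1))
    main(*map(float,sys.argv[1:4]))
E
python3 go.py -60 60 -46
```

```text
now ax,r,phi [-106.6  117.2   -7.8]
target [475.4  51.3 221.7] rel [  2.9  42.6  81.5  18.2 -11.  -27.1]
pred q [-0.21  0.64 -0.82  2.39  1.43  1.35 -0.47] err 0.0
[112.  99.  64.  99.  78.  99.]
[68. 99. 63. 99. 69. 99.]
[58. 99. 61. 99. 60. 99.]
```

```bash
python3 -m jog '0 5 10 2.3 -1.4 -3.4 -1; 0.5 10 20 4.6 -2.8 -6.8 -1; 1 16 31 6.8 -4.1 -10.2 -1; 1.5 21 41 9.1 -5.5 -13.6 -1; 2 27 51 11.4 -6.9 -17 -1; 2.3 32 61 13.7 -8.3 -20.4 -1; 2.6 37 71 16 -9.7 -23.7 -1; 3 42.6 81.5 18.2 -11 -27.1 -1'
python3 st.py; python3 go.py -14 58 -46
```

```text
clock: 4.2
eef_pos: [476.0, 48.7, 223.1]
tool_rot: [-2.411, 0.523, -2.828]
force: [-0.7, 0.4, 0.6]
width: -0.0
4.2 [-0.2053, 0.6357, -0.8164, 2.3849, 1.4279, 1.3467, -0.4571] [476.01, 48.69, 223.1] [-2.4108, 0.5225, -2.8277] F [-0.7  0.4  0.6]
now ax,r,phi [-59.1  59.2 -43.3]
target [521.   44.8 220.3] rel [-34.6   2.4  29.   -0.2  -0.2   0.4]
pred q [-0.14  0.66 -0.79  2.31  1.5   1.33 -0.37] err 0.0
[42. 99. 46. 99. 44. 99.]
[27. 99. 32. 99. 29. 99.]
[12. 99. 17. 99. 14. 99.]
```

```bash
cat > pic.py <<'E'
import sys,cv2,numpy as np
from cell import ctrl
from sim import *
import h
n,name=sys.argv[1:3]
s=ctrl.read_state();d=ctrl.get_image(n)
np.savez(f"pics/{name}.npz",pos=s['eef_pos'],rot=s['tool_rot'],**d)
if n=="wrist":
    T=np.eye(4);T[:3,:3]=R.from_euler('xyz',s['tool_rot']).as_matrix();T[:3,3]=s['eef_pos'];T=T@d['hand_eye'];E=np.linalg.inv(T)
else: E=d['extrinsics']
im=d["image"][:,:,::-1].copy(); cv2.imwrite(f"pics/{name}.png",im)
if len(sys.argv)>3:
    th=float(sys.argv[3])
    for k in range(5):
        for r in (40,65,100):
            u=h.proj(d,wp(-14-(100-r)*.2,r,th+72*k),E)[0]; cv2.circle(im,tuple(int(v) for v in u),2,(0,0,255),-1)
    for r in (69.5,100): cv2.circle(im,tuple(int(v) for v in h.proj(d,wp(0,r,th+180),E)[0]),2,(255,0,255),-1)
    cv2.imwrite(f"pics/{name}o.png",im)
E
python3 pic.py wrist w2 -154.6
```

```text
(no output)
```

View pics/w2o.png

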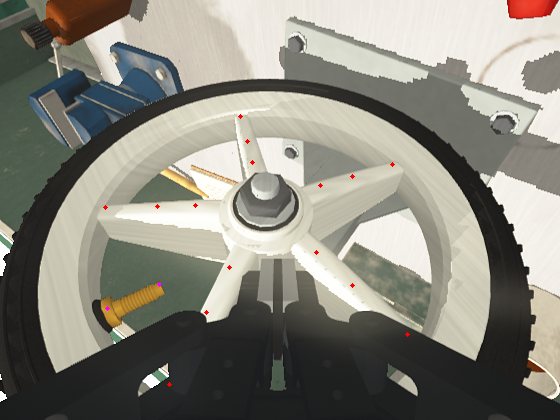

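```bash
python3 -m jog '-7 0.5 6 0 0 0 -1; -14 1 12 0 0 0 -1; -21 1.5 17 0 0 0 -1; -28 2 23 0 0 0 -1; -34.6 2.4 29 0 0 0 -1; -34.6 2.4 29 0 0 0 -1'
python3 st.py; python3 pic.py wrist w3 -154.6;  python3 - <<'E'
from s3 import *
from go import loc
p0,R0,q=cur(); print(np.round(loc(p0),1)); Rt=tl(38,-35)
for f in range(-40,62,10): 
    x,e=step(q,wp(-14,58,f),Rt);q=x; print(f,rel(p0,R0,wp(-14,58,f),Rt),q.round(2),round(e,2))
E
```

```text
clock: 5.0
eef_pos: [521.5, 45.0, 220.7]
tool_rot: [-2.414, 0.527, -2.831]
force: [-0.7, 0.1, -0.0]
width: 0.1
5.0 [-0.1414, 0.6584, -0.7864, 2.3033, 1.4948, 1.3282, -0.364] [521.47, 45.03, 220.74] [-2.4139, 0.5269, -2.8307] F [-0.7  0.1 -0. ]
[-14.   58.5 -46. ]
-40 [-0.2 -6.1 -0.3 -0.  -0.1  0.1] [-0.13  0.65 -0.79  2.31  1.5   1.32 -0.36] 0.0
-30 [ -0.1 -16.2  -0.3  -0.   -0.1   0.1] [-0.11  0.63 -0.79  2.32  1.5   1.31 -0.34] 0.0
-20 [  1.  -26.2   1.1  -0.   -0.1   0.1] [-0.09  0.61 -0.79  2.33  1.5   1.3  -0.33] 0.0
-10 [  3.1 -35.7   3.9  -0.   -0.1   0.1] [-0.07  0.6  -0.79  2.34  1.51  1.28 -0.33] 0.0
0 [  6.2 -44.4   7.9  -0.   -0.1   0.1] [-0.05  0.59 -0.79  2.36  1.53  1.27 -0.33] 0.0
10 [ 10.2 -52.1  13.   -0.   -0.1   0.1] [-0.03  0.59 -0.79  2.37  1.55  1.26 -0.33] 0.0
20 [ 15.  -58.6  19.1  -0.   -0.1   0.1] [-0.01  0.59 -0.78  2.39  1.57  1.25 -0.34] 0.0
30 [ 20.4 -63.7  26.   -0.   -0.1   0.1] [ 0.01  0.59 -0.78  2.41  1.6   1.25 -0.36] 0.0
40 [ 26.3 -67.1  33.5  -0.   -0.1   0.1] [ 0.02  0.61 -0.77  2.42  1.62  1.25 -0.38] 0.0
50 [ 32.4 -68.9  41.4  -0.   -0.1   0.1] [ 0.03  0.62 -0.76  2.44  1.65  1.25 -0.4 ] 0.0
60 [ 38.6 -68.8  49.3  -0.   -0.1   0.1] [ 0.03  0.64 -0.75  2.45  1.68  1.26 -0.43] 0.0
```

View pics/w3o.png

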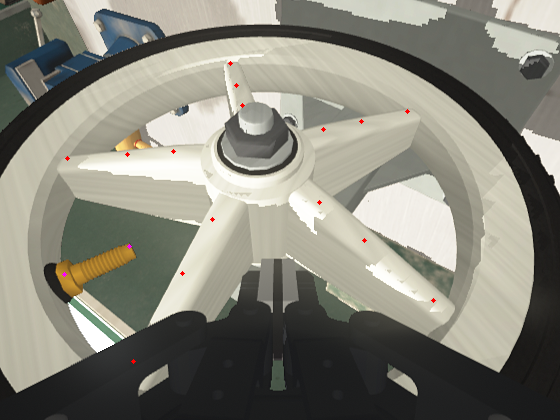

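```bash
python3 -m jog '-0.2 -6 -0.3 0 0 0 -1; -0.2 -11 -0.3 0 0 0 -1; -0.1 -16.2 -0.3 0 0 0 -1; 0.3 -21.2 0.3 0 0 0 -1; 1 -26.2 1.1 0 0 0 -1; 2 -31 2.5 0 0 0 -1; 3.1 -35.7 3.9 0 0 0 -1; 4.6 -40 5.9 0 0 0 -1'
python3 st.py; python3 pic.py scene sc4;python3 pic.py wrist w4 -132
```

```text
clock: 6.05
eef_pos: [517.3, 11.8, 236.7]
tool_rot: [-2.421, 0.527, -2.828]
force: [-0.0, 6.1, -3.8]
width: 0.1
6.05 [-0.0583, 0.5949, -0.7949, 2.3488, 1.5219, 1.273, -0.3252] [517.32, 11.79, 236.72] [-2.4207, 0.5272, -2.8276] F [-0.   6.1 -3.8]
```

View pics/w4o.png

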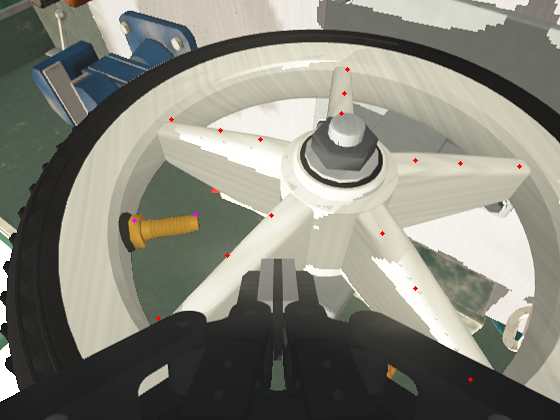

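```bash
python3 -m jog '1.6 -4.4 2 0 0 0 -1; 3.5 -8.3 4.4 0 0 0 -1; 5.6 -12.1 7.1 0 0 0 -1; 8 -15.5 10.1 0 0 0 -1; 10.4 -18.6 13.2 0 0 0 -1; 13 -21.3 16.6 0 0 0 -1; 15.8 -23.7 20.1 0 0 0 -1; 18.7 -25.6 23.8 0 0 0 -1'
python3 st.py; python3 -m jog '3 -1.5 3.8 0 0 0 -1; 6 -2.6 7.7 0 0 0 -1; 9.1 -3.3 11.7 0 0 0 -1; 12 -3.4 15.6 0 0 0 -1';python3 st.py; python3 pic.py wrist w5 -78
```

```text
clock: 7.15
eef_pos: [514.1, -27.1, 228.1]
tool_rot: [-2.416, 0.53, -2.826]
force: [0.7, 5.4, 0.7]
width: -0.2
7.15 [0.0109, 0.5993, -0.7771, 2.411, 1.6109, 1.2479, -0.366] [514.14, -27.09, 228.13] [-2.4161, 0.5301, -2.8261] F [0.7 5.4 0.7]
clock: 7.65
eef_pos: [512.8, -41.4, 214.4]
tool_rot: [-2.415, 0.531, -2.826]
force: [-0.8, 6.7, 3.0]
width: -0.0
7.65 [0.0295, 0.6327, -0.7651, 2.4406, 1.6669, 1.2578, -0.4142] [512.8, -41.4, 214.38] [-2.4148, 0.5306, -2.8258] F [-0.8  6.7  3. ]
```

View pics/w5o.png

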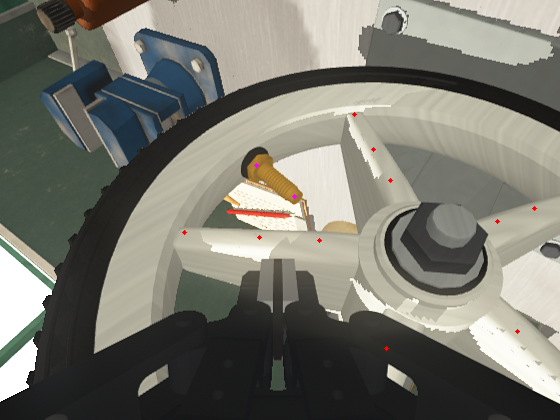

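```bash
cat > plan.py <<'E'
import sys
from s3 import *
from go import loc
p0,R0,q=cur(); print(np.round(loc(p0),1)); Rt=tl(38,-35)
for a in sys.argv[1:]:
    t=wp(*map(float,a.split(','))); pth=lerp(p0 if 0 else fk(q,P)[0],Rt,t,Rt,4); o=run(q,pth); q=o[-1][0]
    print(a,rel(p0,R0,t,Rt),q.round(2),round(max(e for _,e in o),2))
E
python3 plan.py=- 2>/dev/null; python3 plan.py -14,58,46 -60,58,46 -60,62,20 -60,62,0 -60,62,-20 -60,60,-41 -14,58,-41
```

```text
[-13.1  57.3  53.7]
-14,58,46 [-4.  -0.  -6.7  0.   0.1  0.1] [ 0.03  0.62 -0.77  2.43  1.64  1.25 -0.39] 0.0
-60,58,46 [ 32.1   0.1 -35.1   0.    0.1   0.1] [-0.05  0.59 -0.78  2.46  1.5   1.26 -0.41] 13.64
-60,62,20 [ 15.8   6.6 -55.9   0.    0.1   0.1] [-0.1   0.55 -0.78  2.46  1.48  1.26 -0.42] 9.0
-60,62,0 [  6.3  21.8 -67.9   0.    0.1   0.1] [-0.13  0.55 -0.79  2.44  1.46  1.27 -0.42] 0.0
-60,62,-20 [  0.7  41.3 -75.    0.    0.1   0.1] [-0.17  0.57 -0.79  2.41  1.43  1.29 -0.42] 0.0
-60,60,-41 [  0.7  63.6 -74.9   0.    0.1   0.1] [-0.22  0.62 -0.79  2.39  1.43  1.32 -0.46] 0.0
-14,58,-41 [-34.2  63.3 -44.9   0.    0.1   0.1] [-0.15  0.64 -0.76  2.31  1.5   1.3  -0.36] 0.0
```

```bash
python3 plan.py -14,58,40 -14,58,30 -14,60,22 -30,62,20 -46,64,18 -48,66,0 -48,64,-20 -48,60,-41 -30,60,-41 -14,58,-41
```

```text
[-13.1  57.3  53.7]
-14,58,40 [ -7.7   1.3 -11.4   0.    0.1   0.1] [ 0.02  0.61 -0.77  2.42  1.62  1.25 -0.38] 0.0
-14,58,30 [-13.6   4.7 -18.8   0.    0.1   0.1] [ 0.01  0.6  -0.78  2.41  1.6   1.25 -0.36] 0.0
-14,60,22 [-18.6   6.9 -25.2   0.    0.1   0.1] [-0.    0.58 -0.79  2.39  1.57  1.25 -0.34] 0.0
-30,62,20 [ -7.8   6.5 -37.4   0.    0.1   0.1] [-0.02  0.57 -0.8   2.42  1.55  1.26 -0.37] 0.0
-46,64,18 [  2.9   6.2 -49.6   0.    0.1   0.1] [-0.04  0.56 -0.81  2.45  1.52  1.26 -0.4 ] 0.0
-48,66,0 [ -5.1  19.4 -63.1   0.    0.1   0.1] [-0.08  0.55 -0.82  2.42  1.47  1.28 -0.38] 0.0
-48,64,-20 [-10.   40.7 -69.1   0.    0.1   0.1] [-0.13  0.58 -0.82  2.39  1.45  1.31 -0.39] 0.0
-48,60,-41 [ -8.7  63.6 -67.4   0.    0.1   0.1] [-0.18  0.63 -0.81  2.37  1.45  1.34 -0.43] 0.0
-30,60,-41 [-22.9  63.5 -56.3   0.    0.1   0.1] [-0.15  0.64 -0.8   2.34  1.47  1.33 -0.39] 0.0
-14,58,-41 [-34.2  63.3 -44.9   0.    0.1   0.1] [-0.13  0.65 -0.79  2.31  1.5   1.32 -0.36] 0.0
```

```bash
python3 -m jog '-7.7 1.3 -11.4 0 0 0 -1; -13.6 4.7 -18.8 0 0 0 -1; -18.6 6.9 -25 0 0 0 -1; -13 6.7 -31 0 0 0 -1; -7.8 6.5 -37.4 0 0 0 -1; -2.5 6.3 -43.5 0 0 0 -1; 2.9 6.2 -49.6 0 0 0 -1; -1 13 -56.5 0 0 0 -1'
python3 st.py; python3 plan.py -48,66,0 -48,64,-20 -48,60,-41 -30,60,-41 -14,58,-41; python3 pic.py wrist w6 -77
```

```text
clock: 8.7
eef_pos: [480.9, -3.7, 243.0]
tool_rot: [-2.413, 0.525, -2.829]
force: [0.1, -0.4, -0.6]
width: 0.0
8.7 [-0.0634, 0.5562, -0.8225, 2.4355, 1.492, 1.2762, -0.388] [480.9, -3.69, 243.03] [-2.4128, 0.5255, -2.8289] F [ 0.1 -0.4 -0.6]
[-48.5  64.    9.8]
-48,66,0 [-5.8  7.2 -6.6 -0.1 -0.1  0.2] [-0.08  0.55 -0.83  2.42  1.47  1.28 -0.38] 0.0
-48,64,-20 [-10.6  28.5 -12.7  -0.1  -0.1   0.2] [-0.13  0.58 -0.83  2.39  1.45  1.31 -0.39] 0.0
-48,60,-41 [ -9.4  51.3 -11.   -0.1  -0.1   0.2] [-0.18  0.63 -0.82  2.37  1.45  1.34 -0.43] 0.0
-30,60,-41 [-23.6  51.3   0.   -0.1  -0.1   0.2] [-0.15  0.64 -0.81  2.34  1.47  1.33 -0.39] 0.0
-14,58,-41 [-35.   51.   11.4  -0.1  -0.1   0.2] [-0.13  0.65 -0.79  2.31  1.5   1.33 -0.36] 0.0
```

View pics/w6o.png

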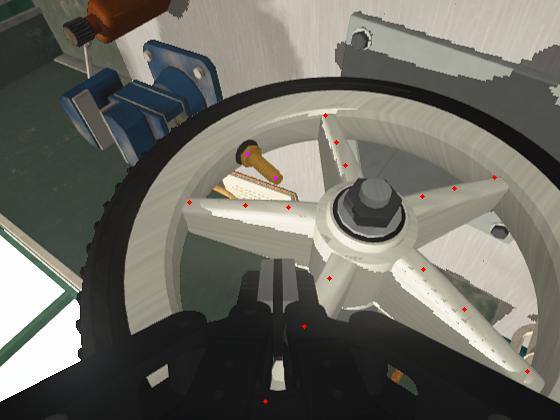

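```bash
python3 -m jog '-5.8 7.2 -6.6 0 0 0 -1; -8.2 18 -9.6 0 0 0 -1; -10.6 28.5 -12.7 0 0 0 -1; -10 40 -11.8 0 0 0 -1; -9.4 51.3 -11 0 0 0 -1; -16.5 51.3 -5.5 0 0 0 -1; -23.6 51.3 0 0 0 0 -1; -29.3 51.1 5.7 0 0 0 -1'
python3 st.py; python3 plan.py -14,58,-41 -14,58,-35 -14,58,-30 -14,58,-20 -14,58,-10 -14,58,0 -14,58,10 -14,58,20 -14,58,30; python3 pic.py wrist w7 -77
```

```text
clock: 9.75
eef_pos: [514.2, 42.3, 224.9]
tool_rot: [-2.413, 0.527, -2.83]
force: [0.5, 0.6, -0.8]
width: -0.0
9.75 [-0.1374, 0.646, -0.7994, 2.3195, 1.4847, 1.3307, -0.37] [514.18, 42.28, 224.87] [-2.4133, 0.5272, -2.8301] F [ 0.5  0.6 -0.8]
[-20.5  59.1 -40.6]
-14,58,-41 [-4.4  0.3  4.9 -0.1 -0.   0.1] [-0.13  0.65 -0.79  2.31  1.5   1.33 -0.36] 0.0
-14,58,-35 [-4.6 -5.8  4.6 -0.1 -0.   0.1] [-0.12  0.64 -0.8   2.31  1.5   1.32 -0.35] 0.0
-14,58,-30 [ -4.5 -10.8   4.8  -0.1  -0.    0.1] [-0.11  0.63 -0.8   2.32  1.5   1.31 -0.34] 0.0
-14,58,-20 [ -3.4 -20.8   6.2  -0.1  -0.    0.1] [-0.08  0.61 -0.8   2.33  1.5   1.3  -0.33] 0.0
-14,58,-10 [ -1.2 -30.3   9.   -0.1  -0.    0.1] [-0.06  0.6  -0.8   2.34  1.51  1.29 -0.33] 0.0
-14,58,0 [  1.9 -39.   13.   -0.1  -0.    0.1] [-0.04  0.59 -0.8   2.36  1.53  1.28 -0.33] 0.0
-14,58,10 [  5.9 -46.7  18.1  -0.1  -0.    0.1] [-0.02  0.59 -0.79  2.37  1.55  1.27 -0.33] 0.0
-14,58,20 [ 10.7 -53.2  24.2  -0.1  -0.    0.1] [-0.01  0.59 -0.79  2.39  1.57  1.26 -0.34] 0.0
-14,58,30 [ 16.1 -58.3  31.1  -0.1  -0.    0.1] [ 0.01  0.6  -0.78  2.41  1.6   1.25 -0.36] 0.0
```

View pics/w7o.png

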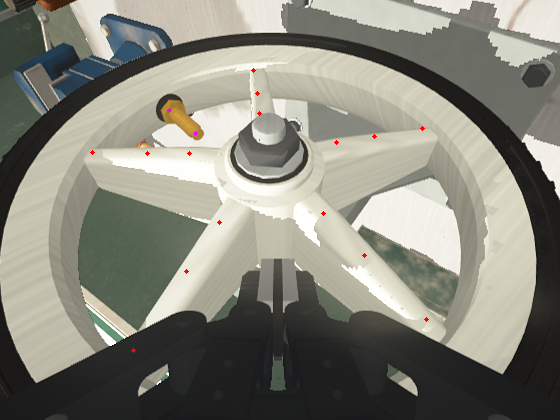

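```bash
python3 -m jog '-4.4 0 4.9 0 0 0 -1; -4.6 -5.8 4.6 0 0 0 -1; -4.5 -10.8 4.8 0 0 0 -1; -4 -15.8 5.4 0 0 0 -1; -3.4 -20.8 6.2 0 0 0 -1; -2.4 -25.6 7.5 0 0 0 -1; -1.2 -30.3 9 0 0 0 -1; 0.2 -34.8 10.9 0 0 0 -1'
python3 st.py; python3 plan.py -14,58,0 -14,58,5 -14,58,10 -14,58,15 -14,58,20 -14,58,25 -14,58,30 -14,58,35
```

```text
clock: 10.8
eef_pos: [516.7, 12.3, 236.5]
tool_rot: [-2.421, 0.527, -2.827]
force: [0.8, 7.1, -3.6]
width: 0.1
10.8 [-0.0559, 0.5974, -0.8021, 2.3499, 1.5212, 1.2783, -0.3273] [516.7, 12.34, 236.51] [-2.421, 0.5273, -2.8273] F [ 0.8  7.1 -3.6]
[-14.7  57.2  -9. ]
-14,58,0 [ 1.9 -8.2  3.4  0.4  0.1  0.2] [-0.04  0.59 -0.8   2.36  1.53  1.28 -0.33] 0.0
-14,58,5 [  3.8 -12.3   5.8   0.4   0.1   0.2] [-0.03  0.59 -0.8   2.37  1.54  1.27 -0.33] 0.0
-14,58,10 [  5.9 -16.    8.5   0.4   0.1   0.2] [-0.02  0.59 -0.79  2.37  1.55  1.27 -0.33] 0.0
-14,58,15 [  8.3 -19.4  11.4   0.4   0.1   0.2] [-0.01  0.59 -0.79  2.38  1.56  1.26 -0.34] 0.0
-14,58,20 [ 10.7 -22.5  14.6   0.4   0.1   0.2] [-0.01  0.59 -0.79  2.39  1.57  1.26 -0.34] 0.0
-14,58,25 [ 13.4 -25.3  17.9   0.4   0.1   0.2] [ 0.    0.59 -0.79  2.4   1.58  1.25 -0.35] 0.0
-14,58,30 [ 16.2 -27.6  21.4   0.4   0.1   0.2] [ 0.01  0.6  -0.78  2.41  1.6   1.25 -0.36] 0.0
-14,58,35 [ 19.  -29.6  25.1   0.4   0.1   0.2] [ 0.02  0.6  -0.78  2.41  1.61  1.25 -0.37] 0.0
```

```bash
python3 -m jog '1.7 -4.2 2.1 0 0 0 -1; 3.6 -8.2 4.5 0 0 0 -1; 5.7 -11.9 7.2 0 0 0 -1; 8 -15.3 10.1 0 0 0 -1; 10.5 -18.4 13.3 0 0 0 -1; 13.1 -21.1 16.6 0 0 0 -1; 15.9 -23.5 20.2 0 0 0 -1; 18.8 -25.5 23.9 0 0 0 -1'
python3 st.py; python3 plan.py -14,58,35 -14,58,40 -14,58,45 -14,58,50 -14,58,55 -14,58,60 ;  python3 pic.py wrist w8 -18
```

```text
clock: 11.8
eef_pos: [513.4, -25.8, 227.4]
tool_rot: [-2.418, 0.53, -2.825]
force: [1.1, 6.7, 1.1]
width: -0.1
11.8 [0.0131, 0.6022, -0.7853, 2.4125, 1.6102, 1.2523, -0.3685] [513.42, -25.78, 227.43] [-2.4182, 0.53, -2.8254] F [1.1 6.7 1.1]
[-13.7  55.7  31.7]
-14,58,35 [ 1.6 -3.3  1.6  0.3  0.2  0.2] [ 0.02  0.6  -0.78  2.41  1.61  1.25 -0.37] 0.0
-14,58,40 [ 4.6 -4.9  5.3  0.3  0.2  0.2] [ 0.02  0.61 -0.78  2.42  1.62  1.25 -0.38] 0.0
-14,58,45 [ 7.7 -6.   9.2  0.3  0.2  0.2] [ 0.03  0.62 -0.78  2.43  1.64  1.25 -0.39] 0.0
-14,58,50 [10.8 -6.6 13.1  0.3  0.2  0.2] [ 0.03  0.63 -0.77  2.44  1.65  1.26 -0.4 ] 0.0
-14,58,55 [13.9 -6.9 17.1  0.3  0.2  0.2] [ 0.03  0.64 -0.77  2.44  1.67  1.26 -0.42] 0.0
-14,58,60 [17.  -6.7 21.1  0.3  0.2  0.2] [ 0.04  0.65 -0.76  2.45  1.68  1.26 -0.43] 0.0
```

View pics/w8o.png

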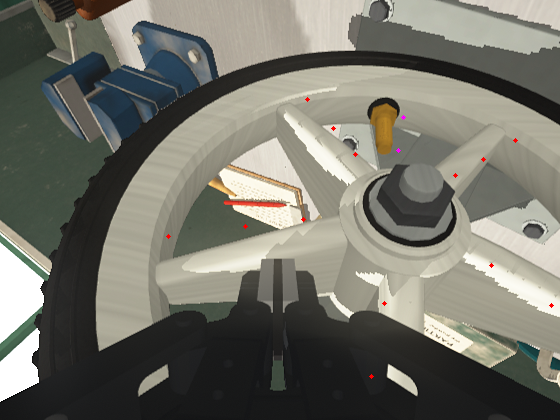

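```bash
python3 -m jog '1.5 -0.8 1.8 0 0 0 -1; 3 -1.6 3.7 0 0 0 -1; 4.5 -2.2 5.6 0 0 0 -1; 6.1 -2.7 7.6 0 0 0 -1; 7.6 -3 9.5 0 0 0 -1; 9.2 -3.3 11.5 0 0 0 -1; 10.7 -3.5 13.5 0 0 0 -1; 12.3 -3.6 15.5 0 0 0 -1'
python3 st.py; python3 plan.py ; python3 pic.py wrist w9 -8; python3 pic.py scene s9 -8
cat > est.py <<'E'
import sys
from sim import *
import h,cv2
for n in sys.argv[1:]:
    d=dict(np.load(f"pics/{n}.npz"))
    if "hand_eye" in d:
        T=np.eye(4);T[:3,:3]=R.from_euler('xyz',d['rot']).as_matrix();T[:3,3]=d['pos'];T=T@d['hand_eye']
    else: T=np.linalg.inv(d['extrinsics'])
    C,ok=h.cloud(d,T); hsv=cv2.cvtColor(d["image"],cv2.COLOR_RGB2HSV)
    w=C-W;a=w@AX;y=w@AY;z=w[...,2];r=np.hypot(y,z)
    m=ok&(np.abs(a)<10)&(r>66)&(r<101)&(hsv[...,1]>130)&(hsv[...,0]>8)&(hsv[...,0]<28)
    u=np.argwhere(m)
    if len(u)<5: print(n,"few",len(u));continue
    yy,zz=y[m],z[m]; ang=np.degrees(np.arctan2(np.mean(yy/r[m]),-np.mean(zz/r[m])))
    # direction of stem via line fit in plane
    c=np.c_[yy,zz];c0=c.mean(0);v=np.linalg.svd(c-c0)[2][0]; v=v*np.sign(-v@c0)
    print(n,len(u),"px",u.mean(0).round(0)[::-1],"theta",ang.round(2),"axis dir theta",np.degrees(np.arctan2(-v[0],v[1])).round(2),"r",r[m].min().round(1),r[m].max().round(1),"ax",a[m].mean().round(1))
    # hub/nut check: front nut face points
    k=ok&(a<-40)&(a>-62)&(r<22)
    if k.sum()>20 and "hand_eye" in d: print("  nut: y %.1f..%.1f z %.1f..%.1f amin %.1f n %d"%(y[k].min(),y[k].max(),z[k].min(),z[k].max(),np.percentile(a[k],2),k.sum()))
E
python3 est.py w2 w3 w4 w5 w6 w7 w8 w9 s9 scene0
```

```text
clock: 12.85
eef_pos: [511.6, -40.9, 213.8]
tool_rot: [-2.416, 0.53, -2.826]
force: [-0.2, 6.6, 4.5]
width: 0.0
12.85 [0.0323, 0.6356, -0.7735, 2.4431, 1.6651, 1.2636, -0.4169] [511.58, -40.92, 213.82] [-2.4158, 0.5301, -2.8259] F [-0.2  6.6  4.5]
[-13.9  55.9  52.8]
w2 1152 px [129. 303.] theta -157.67 axis dir theta -156.8 r 69.1 101.0 ax -3.9
  nut: y -9.7..15.2 z -13.3..14.9 amin -55.5 n 1798
w3 1768 px [ 91. 268.] theta -157.95 axis dir theta -157.56 r 68.9 101.0 ax -3.7
  nut: y -9.7..15.4 z -13.4..15.5 amin -55.3 n 2688
w4 1452 px [159. 228.] theta -137.54 axis dir theta -137.45 r 68.1 100.7 ax -3.7
  nut: y -9.8..14.9 z -10.6..14.9 amin -55.3 n 2838
w5 1200 px [272. 178.] theta -79.22 axis dir theta -80.25 r 66.6 100.1 ax -3.6
  nut: y -9.7..14.7 z -13.3..15.2 amin -55.4 n 4569
w6 722 px [260. 163.] theta -77.64 axis dir theta -78.43 r 66.5 99.9 ax -3.7
  nut: y -10.3..14.6 z -13.6..15.3 amin -55.4 n 2157
w7 806 px [181. 118.] theta -77.37 axis dir theta -78.03 r 66.4 100.1 ax -3.6
  nut: y -10.1..15.3 z -13.2..15.0 amin -55.3 n 2490
w8 927 px [383. 126.] theta -25.7 axis dir theta -27.4 r 67.0 101.0 ax -3.2
  nut: y -12.8..14.5 z -9.5..15.0 amin -55.3 n 3659
w9 1124 px [454. 163.] theta -4.37 axis dir theta -6.05 r 67.8 101.0 ax -3.0
  nut: y -11.3..14.6 z -12.0..14.9 amin -55.5 n 4492
s9 few 0
scene0 few 0
```

View pics/w9o.png

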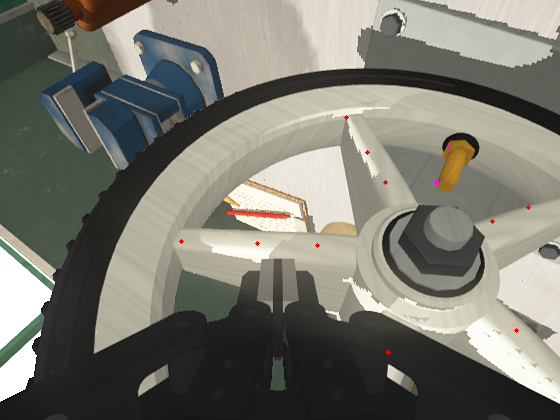

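```bash
cat > cen.py <<'E'
import sys
from sim import *
import h,cv2
for n in sys.argv[1:]:
    d=dict(np.load(f"pics/{n}.npz"))
    T=np.eye(4);T[:3,:3]=R.from_euler('xyz',d['rot']).as_matrix();T[:3,3]=d['pos'];T=T@d['hand_eye']
    C,ok=h.cloud(d,T)
    w=C-W;a=w@AX;y=w@AY;z=w[...,2];r=np.hypot(y,z)
    k=ok&(a<-53.5)&(a>-58)&(r<22)
    def mid(q): return (np.percentile(q,2)+np.percentile(q,98))/2,np.percentile(q,98)-np.percentile(q,2)
    print(n,"end y",np.round(mid(y[k]),1),"z",np.round(mid(z[k]),1),"a",np.median(a[k]).round(1))
    # rim inner front edge: gray points with a in [-18,-12], r 95..112 -> circle fit
    k=ok&(a<-14)&(a>-19)&(r>98)&(r<160)
    yy,zz=y[k],z[k];rr=r[k];ph=np.degrees(np.arctan2(-yy,zz))
    pts=[]
    for s in range(-180,180,4):
        b=(ph>=s)&(ph<s+4)
        if b.sum()>15: i=np.percentile(rr[b],3); pts.append((-i*np.sin(np.radians(s+2)),i*np.cos(np.radians(s+2))))
    pts=np.array(pts)
    if len(pts)>8:
        f=least_squares(lambda p:np.hypot(pts[:,0]-p[0],pts[:,1]-p[1])-p[2],[0,0,105],loss='soft_l1');print("  rim circle",f.x.round(2),len(pts),np.abs(f.fun).mean().round(2), "phi",np.degrees(np.arctan2(-pts[:,0],pts[:,1])).round()[[0,-1]])
E
python3 cen.py w1 w2 w3 w4 w5 w6 w7 w8 w9
```

```text
w1 end y [ 2.6 12.7] z [ 1.3 12.7] a -54.4
  rim circle [  3.23   1.32 109.45] 76 1.28 phi [-178.  178.]
w2 end y [ 2.9 12.8] z [ 1.  12.9] a -54.7
  rim circle [  3.16   0.67 108.72] 70 0.4 phi [-178.  178.]
w3 end y [ 3.  13.1] z [ 0.9 13. ] a -54.7
  rim circle [  3.11   0.23 108.32] 75 0.48 phi [-178.  178.]
w4 end y [ 2.9 12.8] z [ 1.  13.4] a -54.7
  rim circle [  2.29   0.57 108.22] 63 0.71 phi [-178.  178.]
w5 end y [ 2.4 12.8] z [ 1.  13.1] a -54.7
  rim circle [  2.65   0.73 108.55] 43 0.82 phi [-178.  178.]
w6 end y [ 2.6 12.8] z [ 0.9 13. ] a -54.6
  rim circle [  2.33   0.85 108.48] 58 1.39 phi [-178.  178.]
w7 end y [ 3.  12.8] z [ 1.  13.4] a -54.7
  rim circle [  3.04   0.36 108.46] 76 0.66 phi [-178.  178.]
w8 end y [ 2.5 12.7] z [ 1. 13.] a -54.6
  rim circle [  2.75   0.87 108.62] 46 0.43 phi [-178.  178.]
w9 end y [ 2.3 12.9] z [ 1.  13.2] a -54.7
  rim circle [  2.7    0.79 108.55] 43 0.87 phi [-178.  178.]
```

```bash
sed -i 's/^W=.*/W=np.array([530.3,1.8,180.])/' sim.py; sed -i 's/    w=C-W;a=w@AX;y=w@AY;z=w\[...,2\];r=np.hypot(y,z)\n    m=/X/' est.py
python3 - <<'E'
s=open('est.py').read()
s=s.replace("a=w@AX;y=w@AY;z=w[...,2];","a=w@AX;y=w@AY-(2.7 if 'hand_eye' in d else 0);z=w[...,2]-(.9 if 'hand_eye' in d else 0);")
open('est.py','w').write(s)
E
python3 -m jog '0.6 0 0.8 0 0 0 -1; 1.2 0 1.6 0 0 0 -1; 1.8 0.1 2.4 0 0 0 -1; 2.4 0.1 3.2 0 0 0 -1; 3.1 0.2 4 0 0 0 -1; 3.1 0.2 4 0 0 0 -1'
python3 st.py; python3 plan.py; python3 pic.py wrist w10 0; python3 est.py w2 w3 w4 w5 w6 w7 w8 w9 w10
```

```text
clock: 13.7
eef_pos: [510.8, -45.2, 209.5]
tool_rot: [-2.414, 0.529, -2.828]
force: [-0.0, 5.0, 3.2]
width: -0.3
13.7 [0.0365, 0.6478, -0.7707, 2.4502, 1.6775, 1.2706, -0.4303] [510.76, -45.2, 209.49] [-2.4138, 0.5287, -2.8277] F [-0.   5.   3.2]Traceback (most recent call last):
  File "plan.py", line 2, in <module>
    from s3 import *
  File "s3.py", line 1, in <module>
    from rows import *
  File "rows.py", line 1, in <module>
    from sim import *
  File "sim.py", line 4, in <module>
    AX=np.array([np.cos(A),np.sin(A),0]);AY=np.array([-np.sin(A),np.cos(A),0])
                        ^
NameError: name 'A' is not defined
Traceback (most recent call last):
  File "pic.py", line 3, in <module>
    from sim import *
  File "sim.py", line 4, in <module>
    AX=np.array([np.cos(A),np.sin(A),0]);AY=np.array([-np.sin(A),np.cos(A),0])
                        ^
NameError: name 'A' is not defined
Traceback (most recent call last):
  File "est.py", line 2, in <module>
    from sim import *
  File "sim.py", line 4, in <module>
    AX=np.array([np.cos(A),np.sin(A),0]);AY=np.array([-np.sin(A),np.cos(A),0])
                        ^
NameError: name 'A' is not defined
```

```bash
sed -i 's/^W=.*/W=np.array([530.3,1.8,180.]);A=-.1107/' sim.py; python3 plan.py; python3 pic.py wrist w10 0; python3 est.py w2 w3 w4 w5 w6 w7 w8 w9 w10|grep -v nut
```

```text
[-14.2  57.1  58.9]
w2 1139 px [130. 303.] theta -155.81 axis dir theta -157.05 r 69.4 101.0 ax -3.9
w3 1747 px [ 92. 268.] theta -156.09 axis dir theta -157.81 r 69.2 101.0 ax -3.7
w4 1404 px [160. 228.] theta -135.82 axis dir theta -137.46 r 69.3 101.0 ax -3.7
w5 1127 px [273. 179.] theta -78.97 axis dir theta -80.39 r 69.5 101.0 ax -3.5
w6 672 px [261. 164.] theta -77.46 axis dir theta -78.86 r 69.3 101.0 ax -3.5
w7 760 px [181. 119.] theta -77.18 axis dir theta -78.24 r 69.2 101.0 ax -3.5
w8 869 px [383. 127.] theta -27.05 axis dir theta -27.26 r 69.0 101.0 ax -3.0
w9 1065 px [454. 164.] theta -6.11 axis dir theta -5.66 r 68.9 101.0 ax -2.9
w10 1179 px [476. 179.] theta 0.03 axis dir theta 0.62 r 68.8 101.0 ax -2.9
```

View pics/w10o.png

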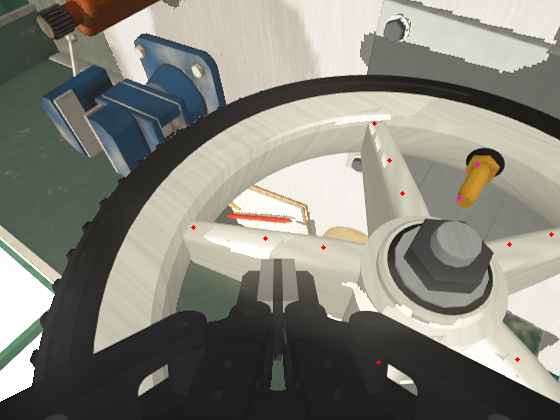

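```bash
python3 plan.py -14,58,50 -14,58,40 -14,59,34 -22,60,32 -30,61,31 -40,64,30 -48,68,28  -60,80,15 -80,100,0 -95,110,0
```

```text
[-14.2  57.1  58.9]
-14,58,50 [-5.7 -0.9 -6.9  0.   0.1  0.1] [ 0.03  0.63 -0.78  2.44  1.65  1.26 -0.4 ] 0.0
-14,58,40 [-11.9   0.9 -14.7   0.    0.1   0.1] [ 0.03  0.61 -0.79  2.42  1.62  1.26 -0.38] 0.0
-14,59,34 [-15.6   1.8 -19.5   0.    0.1   0.1] [ 0.02  0.6  -0.79  2.41  1.61  1.26 -0.36] 0.0
-22,60,32 [-10.8   1.7 -26.3   0.    0.1   0.1] [ 0.01  0.59 -0.8   2.43  1.59  1.26 -0.38] 0.0
-30,61,31 [ -5.3   1.2 -32.3   0.    0.1   0.1] [ 0.    0.58 -0.8   2.44  1.58  1.26 -0.39] 0.0
-40,64,30 [  1.2  -1.1 -40.2   0.    0.1   0.1] [-0.01  0.57 -0.81  2.46  1.56  1.26 -0.4 ] 0.0
-48,68,28 [  5.1  -3.6 -48.2   0.    0.1   0.1] [-0.02  0.55 -0.82  2.47  1.54  1.26 -0.41] 0.0
-60,80,15 [  1.9  -4.3 -71.8   0.    0.1   0.1] [-0.04  0.5  -0.85  2.46  1.47  1.26 -0.37] 0.0
-80,100,0 [-1.200e+00 -4.000e-01 -1.081e+02  0.000e+00  1.000e-01  1.000e-01] [-0.08  0.44 -0.88  2.43  1.35  1.27 -0.32] 0.0
-95,110,0 [ 5.500e+00 -6.100e+00 -1.238e+02  0.000e+00  1.000e-01  1.000e-01] [-0.09  0.4  -0.9   2.45  1.31  1.26 -0.31] 0.0
```

```bash
python3 -m jog '-5.7 -0.9 -6.9 0 0 0 -1; -11.9 0.9 -14.7 0 0 0 -1; -15.6 1.8 -19.5 0 0 0 -1; -10.8 1.7 -26.3 0 0 0 -1; -5.3 1.2 -32.3 0 0 0 -1; 1.2 -1.1 -40.2 0 0 0 -1; 4.5 -3 -47 0 0 0 -1; 4.5 -3.6 -52 0 0 0 -1'
python3 st.py; python3 plan.py -60,80,15 -80,100,0 -95,110,0; python3 pic.py wrist w11 0; python3 est.py w11
```

```text
clock: 14.75
eef_pos: [476.7, -22.8, 243.4]
tool_rot: [-2.412, 0.528, -2.828]
force: [-0.6, 0.2, -1.3]
width: -0.0
14.75 [0.1072, 0.629, -1.0489, 2.4675, 1.5044, 1.4194, -0.3988] [476.65, -22.76, 243.42] [-2.4124, 0.5284, -2.828] F [-0.6  0.2 -1.3]
[-50.6  70.3  25.6]
-60,80,15 [ -3.   -0.1 -19.1  -0.1   0.1   0.1] [ 0.09  0.59 -1.07  2.46  1.45  1.41 -0.37] 0.0
-80,100,0 [ -6.1   3.8 -55.4  -0.1   0.1   0.1] [ 0.05  0.53 -1.11  2.43  1.35  1.42 -0.34] 0.0
-95,110,0 [  0.7  -2.  -71.1  -0.1   0.1   0.1] [ 0.05  0.49 -1.14  2.44  1.3   1.41 -0.34] 0.0
w11 723 px [443. 172.] theta 0.25 axis dir theta 0.52 r 68.5 101.0 ax -2.9
  nut: y -12.4..11.8 z -14.1..14.0 amin -55.4 n 2316
```

```bash
python3 -m jog '-3 0 -9 0 0 0 -1; -3 0 -19 0 0 0 -1; -4 1.2 -31 0 0 0 -1; -5 2.5 -43 0 0 0 -1; -6 3.8 -55 0 0 0 -1; -4 12 -62 0 2 4 -1; -4 22 -70 0 4 8 -1; -4 32 -80 0 6 12 -1'
python3 st.py; python3 pic.py wrist w12 0; python3 pic.py scene s12 0; python3 pic.py top t12 0; python3 est.py w12; python3 cen.py w11 w12
```

```text
clock: 15.8
eef_pos: [437.5, 46.0, 277.9]
tool_rot: [-2.557, 0.572, -3.102]
force: [0.3, -0.4, 0.5]
width: 0.0
15.8 [-0.0027, 0.5323, -1.107, 2.3189, 1.1975, 1.4229, -0.4607] [437.51, 45.96, 277.85] [-2.5568, 0.5723, -3.1017] F [ 0.3 -0.4  0.5]
w12 406 px [361. 157.] theta 0.84 axis dir theta 2.0 r 68.6 100.9 ax -2.7
  nut: y -12.6..12.3 z -13.1..14.0 amin -55.2 n 1074
w11 end y [ 2.5 12.6] z [ 1.  12.9] a -54.6
  rim circle [  3.28   1.44 109.26] 49 1.72 phi [-178.  178.]
w12 end y [ 2.7 13.1] z [ 1.2 13.2] a -54.5
  rim circle [  3.3    1.06 109.16] 77 0.57 phi [-178.  178.]
```

View pics/w12o.png

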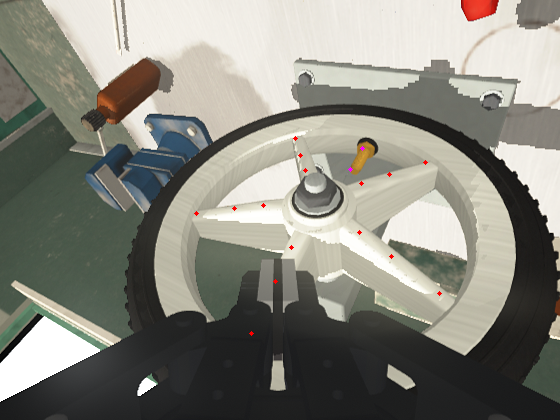

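View pics/s12o.png

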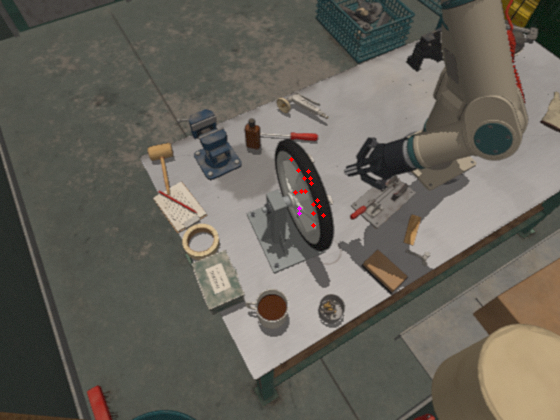

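```bash
cat > spk.py <<'E'
import sys
from sim import *
import h
for n in sys.argv[1:]:
    d=dict(np.load(f"pics/{n}.npz"))
    T=np.eye(4);T[:3,:3]=R.from_euler('xyz',d['rot']).as_matrix();T[:3,3]=d['pos'];T=T@d['hand_eye']
    C,ok=h.cloud(d,T); w=C-W;a=w@AX;y=w@AY-2.7;z=w[...,2]-.9;r=np.hypot(y,z)
    fr=-np.interp(r,[40,65,104],[27,21,14])
    col=d["image"].astype(int)
    k=ok&(r>42)&(r<98)&(np.abs(a-fr)<3.5)&(col.min(-1)>90)
    ph=np.degrees(np.arctan2(-y[k],z[k])); rr=r[k]
    th=np.degrees(np.angle(np.mean(np.exp(1j*np.radians(ph*5)))))/5
    out=[]
    for _ in range(5): 
      for_ = []
      for s in range(5):
        dd=(ph-(th+72*s)+180)%360-180; b=np.abs(dd)<10
        if b.sum()>60: # mid of edges per radius bin
            m=[]
            for r0 in range(42,98,4):
                bb=b&(rr>=r0)&(rr<r0+4)
                if bb.sum()>6: t=dd[bb]; m.append((np.percentile(t,4)+np.percentile(t,96))/2)
            if len(m)>4: for_.append((72*s,np.median(m)))
      if not for_: break
      e=np.mean([v for _,v in for_]); th+=e
    print(n,"theta mod 72:",round(th,2),[(s,round(v,1)) for s,v in for_])
E
python3 spk.py w1 w2 w3 w5 w6 w7 w8 w9 w10 w11 w12
```

```text
w1 theta mod 72: -11.62 [(0, np.float64(-1.7)), (72, np.float64(0.1)), (144, np.float64(-0.5)), (216, np.float64(0.9)), (288, np.float64(1.3))]
w2 theta mod 72: -11.12 [(0, np.float64(-0.2)), (72, np.float64(-0.3)), (144, np.float64(-0.2)), (216, np.float64(0.4)), (288, np.float64(0.4))]
w3 theta mod 72: -11.12 [(0, np.float64(-0.3)), (72, np.float64(-0.4)), (144, np.float64(-0.3)), (216, np.float64(0.6)), (288, np.float64(0.4))]
w5 theta mod 72: -5.88 [(72, np.float64(-0.4)), (144, np.float64(-0.9)), (216, np.float64(-0.0)), (288, np.float64(1.3))]
w6 theta mod 72: -4.53 [(0, np.float64(0.3)), (72, np.float64(-0.4)), (144, np.float64(-0.7)), (216, np.float64(0.3)), (288, np.float64(0.5))]
w7 theta mod 72: -4.54 [(0, np.float64(-0.4)), (72, np.float64(-0.5)), (144, np.float64(-0.1)), (216, np.float64(0.5)), (288, np.float64(0.4))]
w8 theta mod 72: -26.48 [(72, np.float64(-0.2)), (144, np.float64(-0.5)), (216, np.float64(0.1)), (288, np.float64(0.6))]
w9 theta mod 72: -5.61 [(72, np.float64(-0.3)), (144, np.float64(-0.8)), (216, np.float64(0.1)), (288, np.float64(1.0))]
w10 theta mod 72: 0.2 [(72, np.float64(0.0)), (144, np.float64(-0.4)), (216, np.float64(0.4))]
w11 theta mod 72: 0.47 [(72, np.float64(-0.3)), (144, np.float64(-0.6)), (216, np.float64(0.3)), (288, np.float64(0.6))]
w12 theta mod 72: 0.53 [(72, np.float64(-0.7)), (144, np.float64(-0.4)), (216, np.float64(0.5)), (288, np.float64(0.6))]
```

```bash
python3 -m jog '0 0 -15 0 0 0 -1; 0 0 -30 0 0 0 -1; 0 0 -30 0 0 0 -1; 0 0 -30 0 0 0 -1'; python3 pic.py wrist w13 0; python3 pic.py scene s13 ; python3 spk.py w13; python3 est.py w13
python3 - <<'E'
import cv2
a=cv2.imread('pics/scene0.png');b=cv2.imread('pics/s13.png');d=cv2.absdiff(a,b)
cv2.imwrite('pics/diff.png',cv2.hconcat([b[:,:400],d[:,:400]]))
E
```

```text
clock: 16.45
eef_pos: [423.7, 61.0, 298.8]
tool_rot: [-2.555, 0.572, -3.099]
force: [-0.1, -0.0, -0.7]
width: -0.1
w13 theta mod 72: 0.48 [(0, np.float64(-0.2)), (72, np.float64(-0.7)), (144, np.float64(-0.4)), (216, np.float64(0.7)), (288, np.float64(0.7))]
w13 348 px [356. 152.] theta 0.93 axis dir theta 2.19 r 69.0 101.0 ax -2.7
  nut: y -12.6..12.3 z -13.9..14.2 amin -55.2 n 865
```

View pics/diff.png

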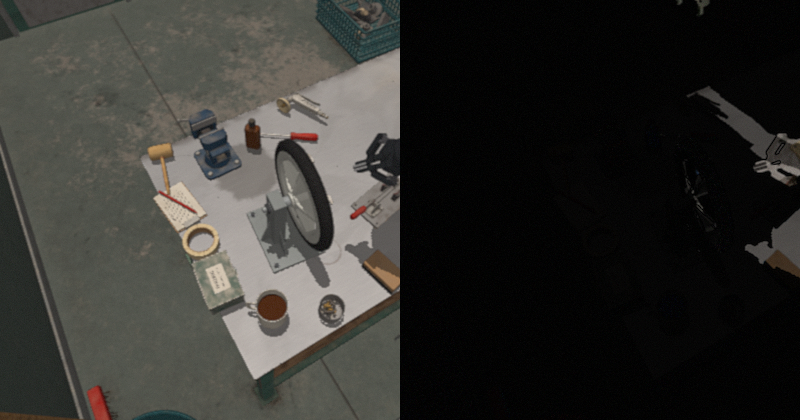

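The before/after difference shows only the arm, its shadows and the spokes changed. The wheel reads about 0.5° off zero and isn't moving. I'm handing in.

```bash
python3 -c "
from cell import ctrl
print(ctrl.finish_job())"
```

```text
the job is handed in; nothing more can be done
None
```

I turned the wheel clockwise by about 155° in two pushes on the spokes, using the closed fingertips. I then drew the hand back clear of the wheel and handed the job in at about 16.5 s.

**Wheel angle:** the last two wrist pictures put the wheel at +0.5° from the spokes and +0.8° to +0.9° from the valve's position. Both took the axle from the wrist camera, which sees it 2.7 mm left of where the top camera does. The fitted direction of the stem's axis disagreed at about +2° in those pictures. It was +0.5° from the closer view, so I put the difference down to seeing the stem from one side.

**Stillness:** the spoke reading stayed at 0.5° in the last three pictures, taken as the hand drew back.

**Contacts:** the contact force was at most about 8 N in the readings I took after each move. No force that I could tell from noise remained after the hand was withdrawn. The planned finger path kept clear of the tyre and the valve, and I saw no contact with either.

**Bystanders:** comparing the scene pictures from before and after, in the part holding the wheel and most of the bench, shows only the arm, its shadow and the spokes changed. The spanner lay outside or at the edge of that comparison, and part of the sanding block was under the arm's shadow. I did not check those two separately.

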